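# Set a two-page score on the music stand and swing up its page holders

### The job

Set up the next piece on the tabletop music stand: take the red and the blue score boards out of the wooden rack and stand them gently side by side on the sloping desk, each with its bottom edge down on the ledge and its back flat against the desk, music facing the player's stool on the far side, red on the player's left (the robot's right) and blue on the player's right. Then swing both wire page holders a quarter turn, from lying out sideways to fully upright in front of the boards. Leave the yellow board in the rack, and the mug, metronome and tuning wrench where they are.

Things in the scene. Friction and masses are not known exactly. Their poses are not given: they have to be found in the camera images.
- desk: Leaning panel of the fixed wooden music stand: 290 mm wide, 9 mm thick, reaching 125 mm up the slope above the ledge, leaned 30 degrees back, face away from the robot. Origin: middle of the corner where panel face and ledge floor meet, 45 mm above the table. x: square out of the face (to the player and 30 degrees up); y: along the ledge (robot's left); z: up the slope.
- red_place (a point): Where the middle of the red board's bottom edge belongs: desk x = 5, y = -70, z = 0 mm, on the ledge floor. The floor runs from desk x = 0 to 22 mm, then comes a lip 6 mm thick and 8 mm high. A seated board stands 60 mm higher up the slope than the panel's top edge.
- blue_place (a point): The same for the blue board: desk x = 5, y = +70, z = 0 mm.
- board_red: Red score board: stiff, 10 mm thick (x), 130 mm wide (y), 185 mm high (z), about 0.15 kg, red edges and back, white sheet with staves on its +x face. Stands upright in a slot of the rack. Origin: centre of its bottom edge; x out of the music side, z up. Can be pinched across its thickness at the top edge.
- board_blue: Blue score board: the same, with blue edges and back.
- board_yellow: Yellow score board: the same, with yellow edges and back; stays in the rack.
- rack: Fixed wooden rack, 180 mm (x) by 120 mm (y), 58 mm high, origin under its centre; three slots along y at x = -60, 0 and +60 mm, each 13 mm wide, floor 10 mm above the table: a board's top is at 195 mm and it must rise 50 mm to come free. All boards start with the music towards the rack's +x; any colour in any slot.
- board_red_face (a point): Point on the middle of the red board's music face, 90 mm above its bottom edge.
- board_blue_face (a point): The same point of the blue board.
- holder_red (a joint): Wire page holder at the y < 0 end of the ledge: 6 mm wire, 85 mm from pivot to knob, turning about an axis along desk x through desk y = -115, z = -1 mm. 0 = out sideways, level along the ledge; 1.571 = upright (stop), wire 16 to 22 mm in front of the panel face. Stiff (0.05 N m), stays where left.
- holder_blue (a joint): Page holder at the blue end (y > 0) of the ledge, mirror image: pivot at desk y = +115 mm, z = -1 mm; 0 = lying out sideways, 1.571 rad = fully upright.
- holder_red_knob (a point): Middle of the grip of the red-end holder's round black knob: 14 mm diameter, its axis along the desk's x; the knob reaches from desk x = 19 to 55 mm, this point lies at desk x = 40 mm, 64 mm above the table with the holder level and 138 mm with it upright. Clear on both sides along y.
- holder_blue_knob (a point): The same point of the blue-end holder's knob.
- mug: White tea mug, 80 mm wide, 90 mm high, handle to its +y; origin under its centre.
- metronome: Grey electronic metronome lying flat, 64 by 110 by 26 mm; origin under its centre.
- wrench: T-handled tuning wrench lying flat: wooden handle 110 mm along y, steel shaft 114 mm to +x, 18 mm high; origin under the handle's middle.

How it is judged:
On the way, in this order (a step that is already met when the one before it is completed fails the run):
1. one of the two boards is set in its place on the desk and let go (((z of board_red in the frame of desk between -0.004 and 0.005 m and x of board_red in the frame of desk below 0.009 m and y of board_red in the frame of desk between -0.09 and -0.055 m and x of board_red_face in the frame of desk between 0.0075 and 0.0145 m and angle between the x axis of board_red and the x axis of desk, either way round below 0.06 rad and angle between the z axis of board_red and the z axis of desk, either way round below 0.06 rad and contact force between the fingers and board_red below 0.1 N and linear speed of board_red below 0.03 m/s) or (z of board_blue in the frame of desk between -0.004 and 0.005 m and x of board_blue in the frame of desk below 0.009 m and y of board_blue in the frame of desk between 0.055 and 0.09 m and x of board_blue_face in the frame of desk between 0.0075 and 0.0145 m and angle between the x axis of board_blue and the x axis of desk, either way round below 0.06 rad and angle between the z axis of board_blue and the z axis of desk, either way round below 0.06 rad and contact force between the fingers and board_blue below 0.1 N and linear speed of board_blue below 0.03 m/s))), for 0.2 s.
2. both boards are set in their places on the desk and let go (z of board_red in the frame of desk between -0.004 and 0.005 m and x of each of board_red, board_blue in the frame of desk below 0.009 m and y of board_red in the frame of desk between -0.09 and -0.055 m and x of board_red_face in the frame of desk between 0.0075 and 0.0145 m and angle between the x axis of each of board_red, board_blue and the x axis of desk, either way round below 0.06 rad and angle between the z axis of each of board_red, board_blue and the z axis of desk, either way round below 0.06 rad and contact force between the fingers and board_red below 0.1 N and linear speed of each of board_red, board_blue below 0.03 m/s and z of board_blue in the frame of desk between -0.004 and 0.005 m and y of board_blue in the frame of desk between 0.055 and 0.09 m and x of board_blue_face in the frame of desk between 0.0075 and 0.0145 m and contact force between the fingers and board_blue below 0.1 N), for 0.2 s.
3. both page holders are turned fully upright (value of joint each of holder_red, holder_blue above 1.45 rad), for 0.2 s.
At the end, for the whole second after the job is handed in: Red and blue boards rest released in their halves (middle 55-90 mm from the desk's), foot within 5 mm of the ledge and 4 mm of the panel, music outward, flat and square within 0.06 rad; both holders past 1.45 rad; yellow board, mug, metronome, wrench moved under 20 mm (all of step 2 and all of step 3 and velocity of joint each of holder_red, holder_blue below 0.1 rad/s and distance of each of mug, metronome, wrench, board_yellow from where it was at the start of the episode below 0.02 m); the robot touches nothing.
It fails at once if a bystander (mug, metronome, wrench, yellow board) is moved more than 20 mm (distance of any of mug, metronome, wrench, board_yellow from where it was at the start of the episode above 0.02 m).
It fails at once if a board is let fall instead of being set down: it moves faster than 0.5 m/s with no finger on it ((linear speed of board_red above 0.5 m/s and contact force between the fingers and board_red below 0.1 N) or (linear speed of board_blue above 0.5 m/s and contact force between the fingers and board_blue below 0.1 N)).
It also fails if it takes over 72 s, if anything falls off the work surface, if the arm or the gripper's body presses on something with over 40 N, if the wrist force passes 120 N, or if a joint passes its speed limit or range.

### The arm

A 7-joint arm with a two-finger parallel gripper is mounted at the origin on the work surface. World frame = base frame: x ahead of the robot, y to its left, z up, the work surface at z = 0. Lengths are in m, angles in rad, forces in N, time in s.
With the tool pointing down it reaches from about 0.35 to 0.9 m from the base axis. Payload 19.9 kg.
Tool frame: the origin (TCP) lies at the very end of the fingers, on their centre line; the grasp point (between the pads) lies 19 mm behind it; x points along the fingers, y is the direction in which the jaws open and shut, and the axes are right-handed (so a half turn about x gives the same grasp; the last joint's range is limited). The gripper opens to 94 mm and grips with 3 to 60 N. Pads are 16 mm wide; open, the fingers measure 119 mm over their backs; the gripper's body (75 mm by 177 mm) begins 78 mm behind the grasp point.
Start: joints at [1.155, 0.417, -0.01, 1.614, 0.005, 1.111, -0.053], TCP at [0.229, -0.582, 0.205] pointing down, gripper open.
Joint ranges: [-2.81, 2.81], [-0.39, 2.02], [-1.27, 1.25], [0.06, 2.57], [-1.19, 4.33], [0.19, 2], [-2.82, 2.82]. Speed limits (rad/s): [1.89, 1.89, 2.39, 2.39, 3.01, 3.01, 3.01].

### API

Orientations are given as a unit quaternion [x, y, z, w].
In Python, from rig import read_state, grab_frame, camera_model, finish_job gives the robot as it stands.
- The arm moves only by the tool move_arm, never from a script. Its argument "targets" is a list of rows, each a list of 2 entries, a list of its own where there are three numbers: the shift along the tool's x, y, z in units of 0.25 m (1.0 is 0.25 m), then the turn, a rotation vector about the tool's x, y, z in units of 0.5 rad (1.0 is 0.5 rad). In form: [[[dx, dy, dz], [wx, wy, wz]], ...]. A call has 1 to 5 rows; each row shifts and turns the commanded pose from where the row before left it, along the tool's axes as they then stand; what a row does not reach is not made up. A row lasts 1/12 s, in which the tool goes at most 41.7 mm and 7.16 degrees, less where a joint would pass 70% of its speed; a pose out of reach is approached as far as the arm can. A call with a number of a shift or a turn outside -1 to 1 is refused whole. A call with a gripper value outside its range is refused whole. "fingers" is the closure, from 0 (fully open) to 1 (shut), set as the call begins (left out, the last holds). The fingers move at their own pace and stop on an object; the grip force is fixed at half the most. Time passes only in rows, so rows that do not move let the fingers close. It gives the time, the measured TCP pose, the force and the opening at its end, in the units of the state.
- read_state(): the state, without advancing time (a new reading comes with each control period).
- grab_frame(name): name is "scene" or "top" or "wrist"; returns (picture, depth): 420x560x3 uint8, red, green, blue; 420x560 float32, m along the optical axis (not along the pixel's ray), 0 where there is no reading.
- camera_model(name): a dict with "fx", "fy", "cx", "cy" (pixels), "extrinsics" (4x4, takes a point from camera to world coordinates); the wrist camera has in their place "mount" (4x4, takes a point from camera to tool coordinates, whose origin is the TCP and whose axes are the tool frame's). Camera axes: x right, y down, z forward; pixel columns grow to the right and rows downward; lengths in m; the calibration is good to about 2 mm. A picture is of the moment at which its call begins: read the wrist's pose just before it. camera_model takes no time and is no camera call.
- finish_job(): hands the job in, once; it reports no verdict.
The state is a dict: "time_s": time; "joint_positions": joint angles; "qvel": joint speeds; "effort": joint torques, N m; "eef_pos": TCP position; "ee_rot": TCP orientation; "ft_force": force on the tool from outside, world axes, zero at the start; "ft_torque": the same for the moment, N m; "opening": opening from 0.0 (shut) to 1.0 (fully open).
Only numpy, scipy, OpenCV 4.12 (cv2) and the standard library are available. Lean on these libraries where they do the work, as an engineer would, in place of code of your own. Each camera call takes 0.05 s, during which the arm holds its last target.

## Working session

There is one attempt and no reset: what is moved stays moved. The work goes in short steps, Python scripts to look and compute and a tool call to move; the robot and the scene stay as the last step left them, time stands still between calls to the robot, and variables do not carry over. Pictures are saved under pics/ and viewed, and the job is handed in when it is done.

Besides the shell and the picture viewer there is one more tool, called as name(argument=value, ...) on one line, values as JSON. move_arm: Moves the arm, as the interface text tells. Shifts and turns lie within -1 to 1; 1 stands for 0.25 m of shift or 0.5 rad of turn. Its arguments: {"type":"object","properties":{"targets":{"type":"array","items":{"type":"array"}},"fingers":{"type":"number"}},"required":["targets"]}

```bash
ls; mkdir -p pics; python3 - <<'E'
from rig import *
import cv2
s=read_state(); print(s)
for n in ("scene","top"):
    im,d=grab_frame(n); cv2.imwrite(f"pics/{n}0.png",im[:,:,::-1]); 
    import numpy as np
    np.savez(f"pics/{n}0.npz",im=im,d=d); print(n,camera_model(n))
print(camera_model("wrist"))
E
```

```text
pics
{'time_s': 0.0, 'joint_positions': array([ 1.15450008,  0.41797021, -0.01031981,  1.61417469,  0.00471393,
        1.11071138, -0.05301701]), 'qvel': array([-0.00055368,  0.00082086,  0.00205074, -0.00073449, -0.0007148 ,
        0.00185446,  0.00174273]), 'effort': array([-7.50492745e-04, -8.51255965e+01,  6.38162736e-01, -4.25999987e+01,
       -4.89633554e-02,  1.84665166e-02,  8.54841232e-05]), 'eef_pos': array([ 0.22865436, -0.58125903,  0.20482735]), 'ee_rot': array([-0.69461054, -0.13216359,  0.69484144, -0.13131777]), 'ft_force': array([0.1655434 , 1.00189832, 0.56645412]), 'ft_torque': array([-0.05998849, -0.0271588 ,  0.02002413]), 'opening': 1.0035788006746278}
scene {'fx': 473.1670972480031, 'fy': 473.1670972480031, 'cx': 281.08705057231333, 'cy': 205.69042331429586, 'extrinsics': array([[ 0.72504137,  0.35774875, -0.5884988 ,  1.27236742],
       [ 0.68839694, -0.40202335,  0.60372749, -0.70187111],
       [-0.02060751, -0.84284818, -0.53775671,  0.75444609],
       [ 0.        ,  0.        ,  0.        ,  1.        ]])}
top {'fx': 478.32859574386015, 'fy': 478.3285
[... 173 characters left out ...]
.99712272e-01,  2.39861309e-02,  1.97299353e-04,
         2.69968058e-02],
       [-4.78347463e-03, -1.91295749e-01, -9.81520787e-01,
         1.51575156e+00],
       [ 0.00000000e+00,  0.00000000e+00,  0.00000000e+00,
         1.00000000e+00]])}
{'fx': 294.3485822626472, 'fy': 294.3485822626472, 'cx': 278.99440524482344, 'cy': 213.20776016561805, 'mount': array([[-1.24224628e-04, -2.73556417e-01,  9.61855951e-01,
        -1.78324273e-01],
       [ 9.99999796e-01,  5.68167718e-04,  2.90740549e-04,
         1.01513157e-03],
       [-6.26029444e-04,  9.61855792e-01,  2.73556291e-01,
        -7.79610001e-02],
       [ 0.00000000e+00,  0.00000000e+00,  0.00000000e+00,
         1.00000000e+00]])}
```

View pics/scene0.png

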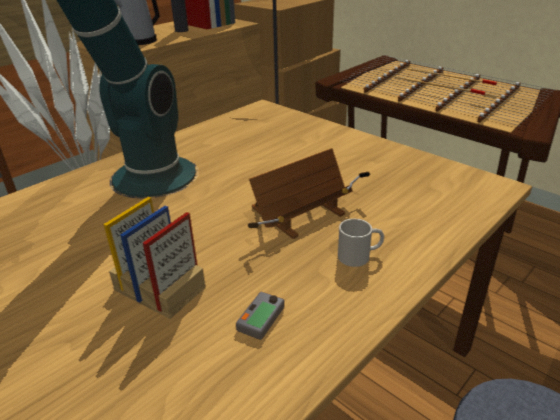

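View pics/top0.png

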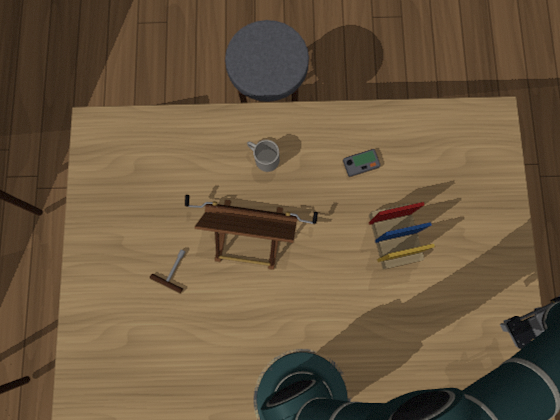

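The top view shows the yellow (400,252), blue (403,232) and red (397,213) boards in the rack, ordered from nearest the robot outward. The desk is around (247,222), with knobs at (187,201) and (316,216). The mug is at (265,153), the metronome at (362,162) and the wrench at (170,275). Next I'll measure poses from depth.

```bash
cat > h.py <<'E'
import numpy as np, cv2
from rig import *
from scipy.spatial.transform import Rotation as R
def cloud(n,f):
    z=np.load(f); im,d=z['im'],z['d']; return cl(n,im,d)
def cl(n,im,d,T=None):
    c=camera_model(n); v,u=np.mgrid[:d.shape[0],:d.shape[1]]
    p=np.stack([(u-c['cx'])/c['fx']*d,(v-c['cy'])/c['fy']*d,d],-1)
    E=c['extrinsics'] if T is None else T@c['mount']
    return p@E[:3,:3].T+E[:3,3]
E
python3 - <<'E'
from h import *
for n in("top","scene"):
    z=np.load(f"pics/{n}0.npz"); im,d=z['im'],z['d']; P=cl(n,im,d)
    hsv=cv2.cvtColor(im,cv2.COLOR_RGB2HSV); H,S,V=[hsv[...,i].astype(int) for i in range(3)]
    print(n,'valid',(d>0).mean())
    for c,m in dict(red=((H<6)|(H>174))&(S>150),blue=(H>105)&(H<130)&(S>120),yel=(H>20)&(H<32)&(S>180)).items():
        for lo,hi in((.185,.205),(.06,.205)):
            q=m&(d>0)&(P[...,2]>lo)&(P[...,2]<hi)&(P[...,1]<-.1)&(P[...,0]>0.2)&(P[...,0]<1)
            X=P[q]
            if len(X)<6: print(c,len(X));continue
            # line fit using projection
            mu=X.mean(0); u,s,vt=np.linalg.svd(X[:,:2]-mu[:2],full_matrices=False)
            dr=vt[0]*np.sign(vt[0][1]); t=(X[:,:2]-mu[:2])@dr
            print(c,lo,len(X),mu.round(4),'dir',dr.round(3),'yaw',np.degrees(np.arctan2(-dr[0],dr[1])).round(2),t.min().round(4),t.max().round(4),'resid',(s[1]/len(X)**.5).round(4),X[:,2].min().round(3),X[:,2].max().round(3))
E
```

```text
top valid 0.9959821428571428
red 0.185 184 [ 0.537  -0.2889  0.1937] dir [-0.196  0.981] yaw 11.31 -0.0654 0.0649 resid 0.0031 0.185 0.2
red 0.06 423 [ 0.5342 -0.2858  0.1547] dir [-0.191  0.982] yaw 11.02 -0.069 0.0616 resid 0.003 0.06 0.2
blue 0.185 164 [ 0.4786 -0.3029  0.1935] dir [-0.195  0.981] yaw 11.23 -0.0667 0.0633 resid 0.0028 0.186 0.201
blue 0.06 325 [ 0.4759 -0.2981  0.1605] dir [-0.19   0.982] yaw 10.96 -0.0719 0.0585 resid 0.0029 0.061 0.201
yel 2
yel 0.06 31 [ 0.4127 -0.2969  0.131 ] dir [-0.162  0.987] yaw 9.35 -0.0568 0.0519 resid 0.0013 0.066 0.191
scene valid 0.9960246598639456
red 0.185 268 [ 0.5441 -0.3031  0.1934] dir [-0.192  0.981] yaw 11.07 -0.0524 0.0737 resid 0.0031 0.186 0.198
red 0.06 503 [ 0.5474 -0.325   0.1619] dir [-0.221  0.975] yaw 12.79 -0.0322 0.0958 resid 0.0081 0.06 0.198
blue 0.185 245 [ 0.486  -0.3175  0.1936] dir [-0.191  0.981] yaw 11.04 -0.0529 0.0716 resid 0.003 0.187 0.198
blue 0.06 435 [ 0.4902 -0.3393  0.1641] dir [-0.196  0.981] yaw 11.33 -0.0317 0.0937 resid 0.004 0.06 0.198
yel 0.185 299 [ 0.4246 -0.3156  0.1928] dir [-0.191  0.982] yaw 11.01 -0.0588 0.0702 resid 0.0033 0.185 0.197
yel 0.06 523 [ 0.4288 -0.337   0.1645] dir [-0.189  0.982] yaw 10.88 -0.0381 0.0921 resid 0.0033 0.06 0.197
```

```bash
python3 - <<'E'
from h import *
# desk region
for n in("top","scene"):
    z=np.load(f"pics/{n}0.npz"); im,d=z['im'],z['d']; P=cl(n,im,d)
    if n=="top":
        big=cv2.resize(im[175:280,170:340],None,fx=4.5,fy=4.5,interpolation=cv2.INTER_CUBIC)
    else: big=cv2.resize(im[130:250,230:400],None,fx=4.5,fy=4.5,interpolation=cv2.INTER_CUBIC)
    cv2.imwrite(f"pics/{n}_desk.png",big[:,:,::-1])
    # table plane
    q=(d>0)&(abs(P[...,2])<.01)&(P[...,0]>.3)&(P[...,0]<.8)&(abs(P[...,1])<.5)
    print(n,'table z',np.median(P[q][:,2]))
    q=(d>0)&(P[...,2]>.03)&(P[...,2]<.17)&(P[...,0]>.35)&(P[...,0]<.75)&(P[...,1]>-.2)&(P[...,1]<.35)
    X=P[q]; print(len(X),X.min(0),X.max(0))
    # panel plane ransac with lean
    rng=np.random.default_rng(0);best=None
    for i in range(2000):
        a=X[rng.choice(len(X),3,False)]; nn=np.cross(a[1]-a[0],a[2]-a[0]); l=np.linalg.norm(nn)
        if l<1e-5: continue
        nn/=l
        nn*=np.sign(nn[2])
        if abs(nn[2]-.5)>.06: continue
        c=(abs((X-a[0])@nn)<.0015).sum()
        if best is None or c>best[0]: best=(c,nn,a[0])
    I=X[abs((X-best[2])@best[1])<.0025]; mu=I.mean(0); nn=np.linalg.svd(I-mu)[2][2]; nn*=np.sign(nn[2])
    print('panel',best[0],len(I),mu,nn,'yaw',np.degrees(np.arctan2(nn[1],nn[0])),'lean',np.degrees(np.arcsin(nn[2])))
    np.save(f"pics/panel_{n}.npy",I)
    yd=np.array([-nn[1],nn[0],0]);yd/=np.linalg.norm(yd); zd=np.cross(nn,yd)
    print('y',((I-mu)@yd).min(),((I-mu)@yd).max(),'z',((I-mu)@zd).min(),((I-mu)@zd).max())
    # centre of y extents by percentile
E
```

```text
top table z -0.0006652239971889351
3271 [ 0.40811205 -0.19886637  0.03000699] [0.74985752 0.34584181 0.1609344 ]
panel 1321 1616 [0.51339364 0.15310253 0.1007422 ] [ 0.85231779 -0.14458757  0.50264185] yaw -9.628021660401958 lean 30.174937615489224
y -0.14415542415202465 0.14577654812971222 z -0.07287299784406069 0.06828087899289827
scene table z 0.00024780972571691873
5338 [ 0.411994   -0.19648463  0.03020641] [0.74988978 0.34078739 0.15553463]
panel 1882 2818 [0.51325191 0.14380559 0.10128375] [ 0.85561056 -0.14463623  0.49700194] yaw -9.594826924246465 lean 29.801847277801322
y -0.13756127657151568 0.15558685406348732 z -0.07135127566787454 0.06056192086549457
```

```bash
python3 - <<'E'
from h import *
for n in("top","scene"):
    I=np.load(f"pics/panel_{n}.npy"); yaw=np.radians(-9.61)
    for it in range(1):
        c,s=np.cos(yaw),np.sin(yaw)
        nx=np.array([c*.8660,s*.8660,.5]);yd=np.array([-s,c,0]);zd=np.cross(nx,yd)
        off=np.median(I@nx)
    zc=I@zd; 
    q=abs(I@nx-off)<.003
    J=I[q]; y=J@yd
    # per z-strip y extents
    z0=(0.045-off*nx[2])/zd[2]  # zd coordinate of z=.045 on plane
    zz=J@zd-z0
    for a in np.arange(0,.125,.025):
        m=(zz>a)&(zz<a+.025); print(a.round(3),m.sum(),y[m].min().round(4),y[m].max().round(4))
    m=(zz>.03)&(zz<.12); ym=(y[m].min()+y[m].max())/2
    print(n,'zz range',zz.min(),zz.max(),'ymid',ym,'origin',off*nx+z0*zd+ym*yd)
    # knobs: dark pixels
    zf=np.load(f"pics/{n}0.npz"); im,d=zf['im'],zf['d']; P=cl(n,im,d)
    o=off*nx+z0*zd+ym*yd
    L=(P-o)@np.stack([nx,yd,zd],1)
    for sgn in(-1,1):
        m=(d>0)&(im.max(-1)<45)&(abs(L[...,1]-sgn*.2)<.03)&(P[...,2]>.03)&(P[...,2]<.1)
        X=P[m]; l=L[m]
        if len(X): print('knob',sgn,len(X),np.median(X,0),l.min(0),l.max(0),np.median(l,0))
E
```

```text
0.0 274 0.0926 0.3811
0.025 270 0.094 0.3816
0.05 281 0.0925 0.3807
0.075 318 0.094 0.3814
0.1 344 0.0925 0.3795
top zz range -0.008537294394457912 0.13262691977912044 ymid 0.23704652087870676 origin [0.5451403  0.14811891 0.045     ]
knob -1 82 [ 0.08506134 -0.00270993  0.08094954] [-0.3949473  -0.22965022  0.01333432] [ 0.0568962  -0.17355567  0.27486337] [-0.34942551 -0.19920382  0.2048939 ]
knob 1 38 [0.59797332 0.3359138  0.08666114] [0.02160144 0.18901755 0.01561816] [0.05661561 0.19948864 0.03106242] [0.03897898 0.19411463 0.02505583]
0.0 477 0.0905 0.3812
0.025 584 0.092 0.3831
0.05 571 0.0917 0.3827
0.075 588 0.0912 0.383
0.1 585 0.0899 0.3825
scene zz range -0.006355703459232032 0.1255810367562096 ymid 0.23648100708134187 origin [0.54680765 0.14726304 0.045     ]
knob -1 235 [0.08403325 0.01561288 0.07537041] [-0.40220776 -0.22984826  0.01138626] [ 0.05872932 -0.17033129  0.27809799] [-0.36458767 -0.20439943  0.2390086 ]
knob 1 26 [0.60382945 0.33310321 0.08587514] [0.02161557 0.18856322 0.01807641] [0.05623962 0.19910429 0.02669451] [0.04174551 0.19271048 0.02230027]
```

View pics/scene_desk.png

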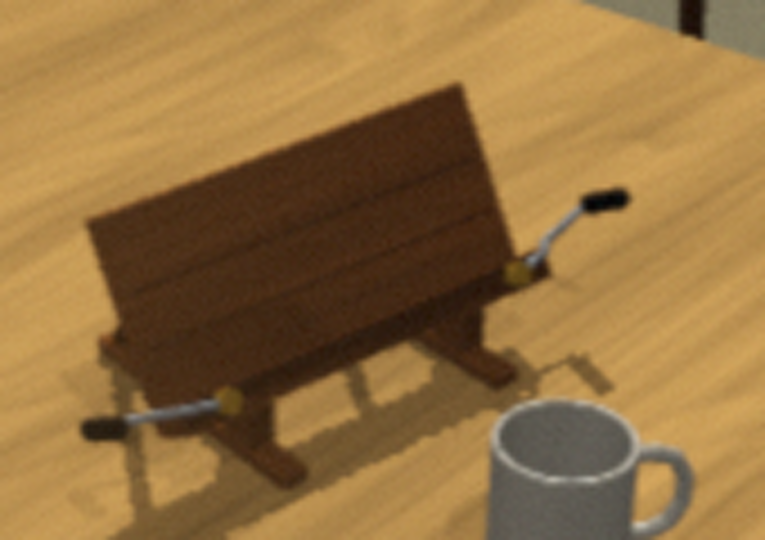

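View pics/top_desk.png

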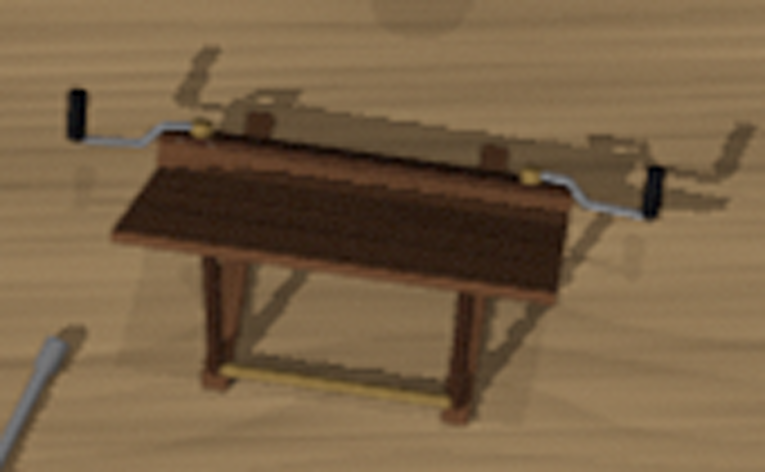

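```bash
cat >> h.py <<'E'
Rz=lambda a:R.from_euler('z',a,degrees=True)
DO=np.array([.546,.1477,.045]); DY=-9.61
def desk(o=None):
    o=DO if o is None else o
    c,s=np.cos(np.radians(DY)),np.sin(np.radians(DY))
    x=np.array([c*.75**.5,s*.75**.5,.5]);y=np.array([-s,c,0]);return o,np.stack([x,y,np.cross(x,y)],1)
def dp(x,y,z): o,M=desk(); return o+M@np.array([x,y,z])
def state():
    s=read_state(); return np.array(s['eef_pos']),R.from_quat(s['ee_rot']),s
def rowsfrom(p,r,tp,tr,n=None,dec=3):
    """rows moving pose (p,r) to (tp,tr)"""
    tp=np.array(tp); w=(r.inv()*tr).as_rotvec(); D=np.linalg.norm(tp-p); A=np.linalg.norm(w)
    k=max(1,int(np.ceil(max(D/.0405,A/.121)))) if n is None else n
    step=R.from_rotvec(np.round(w/k/.5,dec)*.5); out=[]; cp=p.copy(); cr=r
    for i in range(k):
        g=p+(tp-p)*(i+1)/k
        d=np.round(cr.inv().apply(g-cp)/.25,dec); cp=cp+cr.apply(d*.25); cr=cr*step
        out.append([[float(x) for x in d+0.],[float(x) for x in np.round(w/k/.5,dec)+0.]])
    return out,cp,cr
def show(rows):
    import json
    for i in range(0,len(rows),5): print(json.dumps(rows[i:i+5]))
def mat(x,y): x=np.array(x)/np.linalg.norm(x);y=np.array(y)-x*(x@y);y/=np.linalg.norm(y);return R.from_matrix(np.stack([x,y,np.cross(x,y)],1))
E
python3 - <<'E'
from h import *
p,r,s=state(); print(r.as_matrix().round(3))
bx=[np.cos(np.radians(11.1)),np.sin(np.radians(11.1)),0]
for sg in(1,-1):
    t=mat([0,0,-1],sg*np.array(bx)); print(sg,np.degrees((r.inv()*t).as_rotvec()))
z=[np.load(f"pics/{n}0.npz") for n in("top","scene")]
o,M=desk()
for n in("top","scene"):
    zf=np.load(f"pics/{n}0.npz"); im,d=zf['im'],zf['d']; P=cl(n,im,d); L=(P-o)@M
    for sgn in(-1,1):
        m=(d>0)&(im.max(-1)<60)&(abs(L[...,1]-sgn*.19)<.04)&(L[...,0]>.015)&(L[...,0]<.07)&(P[...,2]>.04)&(P[...,2]<.13)
        l=L[m]; print(n,sgn,len(l),l.min(0).round(4),l.max(0).round(4),np.median(l,0).round(4),np.median(P[m],0).round(4))
E
```

```text
[[-0.     0.366 -0.931]
 [ 0.001 -0.931 -0.366]
 [-1.    -0.001  0.   ]]
1 [-7.96270220e+01 -3.98231528e-02  5.69587557e-02]
-1 [1.00372957e+02 5.98491425e-02 4.18439891e-02]
top -1 42 [ 0.0217 -0.2049  0.0138] [ 0.0561 -0.193   0.0246] [ 0.04   -0.1991  0.0191] [ 0.5377 -0.0538  0.0813]
top 1 42 [0.0208 0.1893 0.0161] [0.0558 0.2014 0.0315] [0.0397 0.1952 0.0255] [0.5983 0.3364 0.0867]
scene -1 30 [ 0.0271 -0.206   0.0096] [ 0.0595 -0.1963  0.0185] [ 0.0525 -0.2029  0.0152] [ 0.5483 -0.0569  0.0824]
scene 1 30 [0.0224 0.1883 0.0165] [0.057  0.1988 0.0263] [0.0418 0.1925 0.0219] [0.6032 0.3332 0.0856]
```

```bash
python3 - <<'E'
from h import *
p,r,s=state()
a,p1,r1=rowsfrom(p,r,[.27,-.50,.33],r); show(a)
bx=[np.cos(np.radians(11.1)),np.sin(np.radians(11.1)),0]
t=mat([0,0,-1],bx)
a,p2,r2=rowsfrom(p1,r1,[.5395,-.291,.33],t); print(); show(a); print(p2,len(a))
E
```

```text
[[[-0.125, -0.061, -0.068], [0.0, 0.0, 0.0]], [[-0.125, -0.06, -0.068], [0.0, 0.0, 0.0]], [[-0.125, -0.061, -0.069], [0.0, 0.0, 0.0]], [[-0.125, -0.061, -0.068], [0.0, 0.0, 0.0]]]

[[[0.0, -0.032, -0.109], [-0.232, 0.0, 0.0]], [[0.0, -0.019, -0.112], [-0.232, 0.0, 0.0]], [[0.0, -0.006, -0.114], [-0.232, 0.0, 0.0]], [[0.0, 0.007, -0.113], [-0.232, 0.0, 0.0]], [[0.0, 0.02, -0.112], [-0.232, 0.0, 0.0]]]
[[[0.0, 0.034, -0.109], [-0.232, 0.0, 0.0]], [[0.0, 0.045, -0.104], [-0.232, 0.0, 0.0]], [[0.0, 0.057, -0.098], [-0.232, 0.0, 0.0]], [[0.0, 0.068, -0.091], [-0.232, 0.0, 0.0]], [[0.0, 0.079, -0.082], [-0.232, 0.0, 0.0]]]
[[[0.0, 0.087, -0.073], [-0.232, 0.0, 0.0]], [[0.0, 0.095, -0.063], [-0.232, 0.0, 0.0]]]
[ 0.53946237 -0.29088687  0.33001886] 12
```

move_arm(targets=[[[-0.125,-0.061,-0.068],[0.0,0.0,0.0]],[[-0.125,-0.06,-0.068],[0.0,0.0,0.0]],[[-0.125,-0.061,-0.069],[0.0,0.0,0.0]],[[-0.125,-0.061,-0.068],[0.0,0.0,0.0]]], fingers=0.5)

```text
time_s: 0.43
eef_pos: [0.2703, -0.4988, 0.3315]
ee_rot: [-0.695, -0.132, 0.695, -0.131]
ft_force: [0.5, -0.4, 0.4]
opening: 0.755
```

move_arm(targets=[[[0.0,-0.032,-0.109],[-0.232,0.0,0.0]],[[0.0,-0.019,-0.112],[-0.232,0.0,0.0]],[[0.0,-0.006,-0.114],[-0.232,0.0,0.0]],[[0.0,0.007,-0.113],[-0.232,0.0,0.0]],[[0.0,0.02,-0.112],[-0.232,0.0,0.0]]])

```text
time_s: 0.85
eef_pos: [0.3831, -0.4118, 0.3303]
ee_rot: [-0.627, -0.327, 0.627, -0.327]
ft_force: [0.5, -0.2, -0.1]
opening: 0.502
```

move_arm(targets=[[[0.0,0.034,-0.109],[-0.232,0.0,0.0]],[[0.0,0.045,-0.104],[-0.232,0.0,0.0]],[[0.0,0.057,-0.098],[-0.232,0.0,0.0]],[[0.0,0.068,-0.091],[-0.232,0.0,0.0]],[[0.0,0.079,-0.082],[-0.232,0.0,0.0]]])

```text
time_s: 1.27
eef_pos: [0.4956, -0.3251, 0.3303]
ee_rot: [-0.508, -0.492, 0.508, -0.492]
ft_force: [1.1, -0.3, 0.0]
opening: 0.496
```

move_arm(targets=[[[0.0,0.087,-0.073],[-0.232,0.0,0.0]],[[0.0,0.095,-0.063],[-0.232,0.0,0.0]],[[0,0,0],[0,0,0]],[[0,0,0],[0,0,0]]])

```text
time_s: 1.6
eef_pos: [0.5403, -0.2897, 0.3298]
ee_rot: [0.448, 0.548, -0.448, 0.547]
ft_force: [-0.0, 0.9, -0.4]
opening: 0.499
```

Tracking is good. Wrist view next.

```bash
cat > wv.py <<'E'
from h import *
import sys
def wrist(name):
    p,r,s=state(); im,d=grab_frame("wrist")
    T=np.eye(4);T[:3,:3]=r.as_matrix();T[:3,3]=p
    cv2.imwrite(f"pics/{name}.png",im[:,:,::-1]); np.savez(f"pics/{name}.npz",im=im,d=d,T=T)
    return im,d,cl("wrist",im,d,T)
def masks(im):
    hsv=cv2.cvtColor(im,cv2.COLOR_RGB2HSV); H,S,V=[hsv[...,i].astype(int) for i in range(3)]
    return dict(red=((H<6)|(H>174))&(S>150),blue=(H>105)&(H<130)&(S>120),yel=(H>20)&(H<32)&(S>180))
E
python3 - <<'E'
from wv import *
im,d,P=wrist("w1")
for c,m in masks(im).items():
    q=m&(d>0)&(P[...,2]>.187)&(P[...,2]<.205); X=P[q]
    if len(X)<20: print(c,len(X)); continue
    rr=cv2.minAreaRect((X[:,:2]*1000).astype(np.float32)); print(c,len(X),X.mean(0).round(4),X[:,2].max().round(4),rr)
E
```

```text
red 905 [ 0.5359 -0.29    0.1942] 0.1961 ((536.5126953125, -292.5304870605469), (8.12790298461914, 128.13397216796875), 11.22934627532959)
blue 516 [ 0.4777 -0.3042  0.1941] 0.1961 ((477.4472961425781, -302.38348388671875), (8.348495483398438, 96.96907806396484), 10.918505668640137)
yel 0
```

View pics/w1.png

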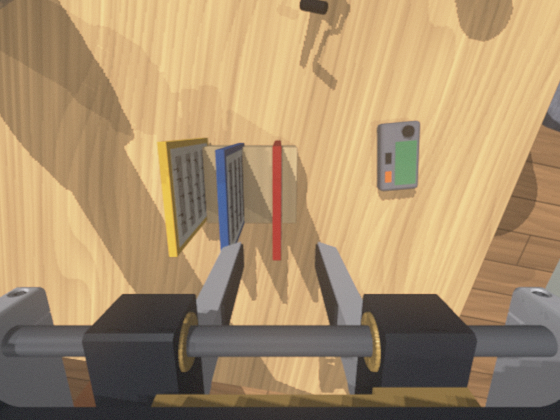

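Red's top edge is at column 278, rows 142–260, centred between the fingertips at columns 235 and 325. I'll descend on it now.

```bash
python3 - <<'E'
from h import *
p,r,s=state()
t=mat([0,0,-1],[np.cos(np.radians(11.15)),np.sin(np.radians(11.15)),0])
a,p1,r1=rowsfrom(p,r,[.538,-.2925,.161],t,n=7); show(a)
E
```

```text
[[[0.097, -0.001, 0.001], [0.0, 0.0, 0.0]], [[0.096, -0.001, 0.0], [0.0, 0.0, 0.0]], [[0.097, -0.001, 0.001], [0.0, 0.0, 0.0]], [[0.096, -0.001, 0.001], [0.0, 0.0, 0.0]], [[0.097, -0.001, 0.001], [0.0, 0.0, 0.0]]]
[[[0.096, -0.001, 0.0], [0.0, 0.0, 0.0]], [[0.097, 0.0, 0.001], [0.0, 0.0, 0.0]]]
```

move_arm(targets=[[[0.097,-0.002,0.002],[0.0,0.0,0.0]],[[0.096,-0.001,0.001],[0.0,0.0,0.0]],[[0.097,-0.001,0.001],[0.0,0.0,0.0]],[[0.096,-0.001,0.001],[0.0,0.0,0.0]],[[0.097,-0.001,0.001],[0.0,0.0,0.0]]])

```text
time_s: 2.07
eef_pos: [0.5373, -0.294, 0.2087]
ee_rot: [0.449, 0.546, -0.45, 0.546]
ft_force: [0.3, 0.3, -0.9]
opening: 0.5
```

move_arm(targets=[[[0.096,-0.001,0.001],[0,0,0]],[[0.097,-0.001,0.001],[0,0,0]],[[0,0,0],[0,0,0]]])

```text
time_s: 2.32
eef_pos: [0.535, -0.2937, 0.1572]
ee_rot: [0.449, 0.548, -0.45, 0.544]
ft_force: [-0.6, 0.1, 0.4]
opening: 0.499
```

move_arm(targets=[[[0,0,0],[0,0,0]],[[0,0,0],[0,0,0]],[[0,0,0],[0,0,0]],[[0,0,0],[0,0,0]],[[0,0,0],[0,0,0]]], fingers=1)

```text
time_s: 2.73
eef_pos: [0.5383, -0.2936, 0.1625]
ee_rot: [0.449, 0.546, -0.449, 0.547]
ft_force: [0.7, 0.8, -0.2]
opening: 0.185
```

move_arm(targets=[[[0,0,0],[0,0,0]],[[0,0,0],[0,0,0]]])

```text
time_s: 2.9
eef_pos: [0.5383, -0.2935, 0.162]
ee_rot: [0.449, 0.546, -0.449, 0.547]
ft_force: [0.2, 0.6, 4.7]
opening: 0.104
```

move_arm(targets=[[[-0.04,0,0],[0,0,0]],[[-0.08,0,0],[0,0,0]],[[-0.1,0,0],[0,0,0]],[[-0.1,0,0],[0,0,0]],[[-0.12,0,0],[0,0,0]]])

```text
time_s: 3.32
eef_pos: [0.5374, -0.293, 0.2725]
ee_rot: [0.449, 0.547, -0.449, 0.546]
ft_force: [0.4, -0.1, -1.1]
opening: 0.102
```

move_arm(targets=[[[-0.12,0,0],[0,0,0]],[[-0.12,0,0],[0,0,0]],[[-0.12,0,0],[0,0,0]],[[0,0,0],[0,0,0]]])

```text
time_s: 3.65
eef_pos: [0.5393, -0.2936, 0.368]
ee_rot: [0.449, 0.544, -0.448, 0.549]
ft_force: [1.3, -0.7, -1.5]
opening: 0.104
```

```bash
python3 - <<'E'
from wv import *
im,d,P=wrist("w2")
im,d=grab_frame("scene"); cv2.imwrite("pics/s2.png",im[:,:,::-1]); np.savez("pics/s2.npz",im=im,d=d)
print(state()[0],state()[2]['ft_force'],state()[2]['joint_positions'])
E
```

```text
[ 0.5381296  -0.2933538   0.36270737] [-0.79909251 -0.77215438 -1.81892001] [ 0.751674    0.32260578 -0.40404928  1.41603697  0.12657987  1.4268098
  0.54446157]
```

View pics/s2.png

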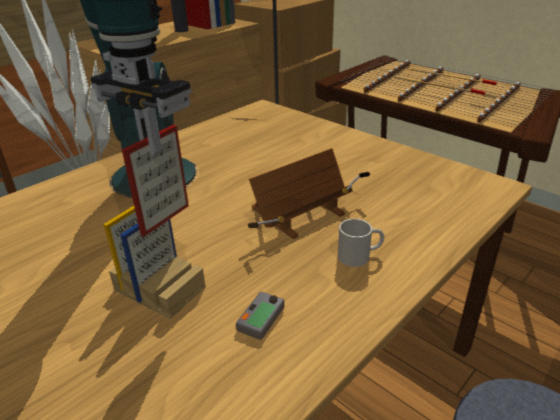

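View pics/w2.png

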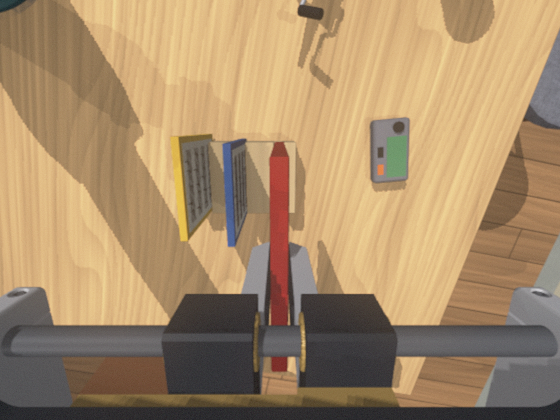

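Scene view: the red board hangs from the gripper, corners about (125,150)–(187,220), level and clear of the rack. Next I'll measure its pose in the tool frame and plan the carry.

```bash
cat > inhand.py <<'E'
from wv import *
def inhand(scn,p,r,color,wr=None):
    z=np.load(scn); im,d=z['im'],z['d']; P=cl("scene",im,d); L=r.inv().apply((P-p).reshape(-1,3)).reshape(P.shape)
    m=(d>0)&(L[...,0]>-.04)&(L[...,0]<.18)&(abs(L[...,2])<.075)&(L[...,1]>.0)&(L[...,1]<.012)
    X=L[m]; mu=X.mean(0); n=np.linalg.svd(X-mu,full_matrices=False)[2][2]; n*=np.sign(n[1])
    rr=cv2.minAreaRect((X[:,[2,0]]*1000).astype(np.float32))
    print('face',len(X),'tool y of face',mu[1].round(4),'normal',n.round(4),'rect z,x',rr)
    mm=masks(im)[color]&(d>0)&(L[...,0]>-.06)&(L[...,0]<.19)&(abs(L[...,2])<.08)&(abs(L[...,1])<.02)
    X=L[mm]; rr=cv2.minAreaRect((X[:,[2,0]]*1000).astype(np.float32)); print('colour',len(X),rr,X.min(0).round(4),X.max(0).round(4))
    box=cv2.boxPoints(rr); print(box.round(1).tolist())
E
python3 - <<'E'
from inhand import *
p,r,s=state(); inhand("pics/s2.npz",p,r,'red')
E
```

```text
face 4526 tool y of face 0.007 normal [-0.004   1.      0.0063] rect z,x ((-2.5368576049804688, 56.40713882446289), (190.17916870117188, 132.9560546875), 89.75247955322266)
colour 786 ((-2.8819236755371094, 53.57124710083008), (195.14950561523438, 133.60824584960938), 89.63443756103516) [-0.0439 -0.0046 -0.0702] [0.1508 0.0163 0.0639]
[[-70.30000305175781, -43.599998474121094], [63.29999923706055, -44.400001525878906], [64.5, 150.6999969482422], [-69.0999984741211, 151.60000610351562]]
```

```bash
python3 - <<'E'
from h import *
p,r,s=state(); o,M=desk()
t=mat(-M[:,2],M[:,0])
def tcp(fx,fy,fz,dz=-.0027,b=.152): return dp(fx,fy,fz+b)+M[:,1]*dz
a,p1,r1=rowsfrom(p,r,[.49,-.22,.39],t); show(a); print(p1,'foot desk',M.T@(p1-o)-[0,0,.152])
a,p2,r2=rowsfrom(p1,t,tcp(.016,-.072,.12),t); print();show(a); print(p2,len(a))
print(M.T@(p2-o)-[0,0,.152])
E
```

```text
[[[-0.018, -0.022, -0.054], [0.119, -0.031, 0.172]], [[-0.021, -0.023, -0.053], [0.119, -0.031, 0.172]], [[-0.024, -0.025, -0.05], [0.119, -0.031, 0.172]], [[-0.027, -0.025, -0.049], [0.119, -0.031, 0.172]], [[-0.03, -0.026, -0.047], [0.119, -0.031, 0.172]]]
[[[-0.033, -0.026, -0.045], [0.119, -0.031, 0.172]]]
[ 0.4898919  -0.22003734  0.3900469 ] foot desk [ 0.17777992 -0.37194358  0.14378456]

[[[0.011, -0.072, -0.132], [0.0, 0.0, 0.0]], [[0.01, -0.072, -0.132], [0.0, 0.0, 0.0]], [[0.011, -0.072, -0.132], [0.0, 0.0, 0.0]], [[0.01, -0.072, -0.132], [0.0, 0.0, 0.0]], [[0.011, -0.072, -0.133], [0.0, 0.0, 0.0]]]
[[[0.01, -0.071, -0.132], [0.0, 0.0, 0.0]], [[0.011, -0.072, -0.132], [0.0, 0.0, 0.0]], [[0.011, -0.072, -0.132], [0.0, 0.0, 0.0]], [[0.01, -0.072, -0.132], [0.0, 0.0, 0.0]]]
[0.41310956 0.09444391 0.2886038 ] 9
[ 0.01602992 -0.07469358  0.12003456]
```

move_arm(targets=[[[-0.018,-0.022,-0.054],[0.119,-0.031,0.172]],[[-0.021,-0.023,-0.053],[0.119,-0.031,0.172]],[[-0.024,-0.025,-0.05],[0.119,-0.031,0.172]],[[-0.027,-0.025,-0.049],[0.119,-0.031,0.172]],[[-0.03,-0.026,-0.047],[0.119,-0.031,0.172]]])

```text
time_s: 4.17
eef_pos: [0.4969, -0.2322, 0.3835]
ee_rot: [0.614, 0.343, -0.415, 0.577]
ft_force: [0.8, 0.4, 0.7]
opening: 0.106
```

move_arm(targets=[[[-0.033,-0.026,-0.045],[0.119,-0.031,0.172]],[[0,0,0],[0,0,0]],[[0,0,0],[0,0,0]]])

```text
time_s: 4.42
eef_pos: [0.4883, -0.2195, 0.3885]
ee_rot: [0.64, 0.302, -0.405, 0.579]
ft_force: [0.4, -0.2, -0.6]
opening: 0.106
```

```bash
python3 - <<'E'
from h import *
p,r,s=state(); o,M=desk()
t=mat(-M[:,2],M[:,0])
print('rot err deg',np.degrees((r.inv()*t).as_rotvec()),s['joint_positions'])
def tcp(fx,fy,fz,dz=-.0027,b=.152): return dp(fx,fy,fz+b)+M[:,1]*dz
a,p2,r2=rowsfrom(p,r,tcp(.016,-.072,.12),t); print();show(a)
E
```

```text
rot err deg [-0.11513729 -0.01330905  0.16478898] [ 0.89134293 -0.16119812 -0.3794721   1.95165949 -0.29602348  0.86191044
  0.47048739]

[[[0.011, -0.071, -0.132], [0.0, 0.0, 0.001]], [[0.01, -0.071, -0.132], [0.0, 0.0, 0.001]], [[0.011, -0.071, -0.132], [0.0, 0.0, 0.001]], [[0.01, -0.072, -0.131], [0.0, 0.0, 0.001]], [[0.01, -0.071, -0.132], [0.0, 0.0, 0.001]]]
[[[0.011, -0.071, -0.132], [0.0, 0.0, 0.001]], [[0.01, -0.071, -0.132], [0.0, 0.0, 0.001]], [[0.01, -0.071, -0.132], [0.0, 0.0, 0.001]], [[0.011, -0.072, -0.132], [0.0, 0.0, 0.001]]]
```

move_arm(targets=[[[0.011,-0.071,-0.132],[0,0,0]],[[0.011,-0.071,-0.132],[0,0,0]],[[0.011,-0.071,-0.132],[0,0,0]],[[0.01,-0.071,-0.132],[0,0,0]],[[0.01,-0.071,-0.132],[0,0,0]]])

```text
time_s: 4.83
eef_pos: [0.4478, -0.0442, 0.3326]
ee_rot: [0.64, 0.303, -0.405, 0.579]
ft_force: [1.9, 0.1, -0.8]
opening: 0.106
```

```bash
python3 - <<'E'
from h import *
p,r,s=state(); o,M=desk();t=mat(-M[:,2],M[:,0])
print('rot err deg',np.degrees((r.inv()*t).as_rotvec()),s['joint_positions'])
E
```

```text
rot err deg [-0.08945639 -0.09983966  0.24107736] [ 0.76852046 -0.3840865  -0.5931439   2.19332511 -0.29958035  0.76324873
  0.14835766]
```

```bash
python3 - <<'E'
from h import *
p,r,s=state(); o,M=desk()
t=mat(-M[:,2],M[:,0])
def tcp(fx,fy,fz,dz=-.0027,b=.152): return dp(fx,fy,fz+b)+M[:,1]*dz
print(M.T@(p-o)-[0,0,.152])
a,p2,r2=rowsfrom(p,r,tcp(.05,-.072,.08),t,n=5); print();show(a);print(p2)
E
```

```text
[ 0.08770436 -0.20564371  0.12942882]

[[[0.04, -0.03, -0.105], [-0.001, -0.001, 0.002]], [[0.04, -0.03, -0.104], [-0.001, -0.001, 0.002]], [[0.039, -0.03, -0.105], [-0.001, -0.001, 0.002]], [[0.04, -0.031, -0.105], [-0.001, -0.001, 0.002]], [[0.039, -0.03, -0.105], [-0.001, -0.001, 0.002]]]
[0.46174645 0.08631824 0.2709716 ]
```

move_arm(targets=[[[0.04,-0.03,-0.105],[0,0,0]],[[0.04,-0.03,-0.105],[0,0,0]]])

```text
time_s: 5.0
eef_pos: [0.454, 0.0086, 0.3082]
ee_rot: [0.64, 0.303, -0.404, 0.579]
ft_force: [1.1, -0.0, -1.1]
opening: 0.102
```

```bash
cat > chk.py <<'E'
from h import *
p,r,s=state(); o,M=desk();t=mat(-M[:,2],M[:,0])
print('rot err deg',np.degrees((r.inv()*t).as_rotvec()).round(2),'j',s['joint_positions'].round(3)); print('foot',(M.T@(p-o)-[0,-.0027,.152]).round(4),'F',s['ft_force'].round(1))
E
python3 chk.py
```

```text
rot err deg [-0.02 -0.14  0.19] j [ 0.754 -0.379 -0.736  2.22  -0.256  0.7   -0.026]
foot [ 0.0731 -0.1498  0.1097] F [ 1.1 -0.  -1.1]
```

move_arm(targets=[[[0.04,-0.03,-0.105],[0,0,0]],[[0.04,-0.03,-0.105],[0,0,0]],[[0.04,-0.03,-0.105],[0,0,0]],[[0,0,0],[0,0,0]]])

```text
time_s: 5.33
eef_pos: [0.4625, 0.0908, 0.2701]
ee_rot: [0.639, 0.305, -0.403, 0.58]
ft_force: [-0.2, -0.1, -1.1]
opening: 0.106
```

```bash
python3 chk.py
```

```text
rot err deg [ 0.3  -0.29  0.3 ] j [ 0.858 -0.361 -1.061  2.226 -0.199  0.616 -0.279]
foot [ 0.0494 -0.0673  0.0794] F [-0.2 -0.1 -1.1]
```

```bash
cat > go.py <<'E'
import sys
from h import *
# usage go.py fx fy fz [n] [dz] [b]
v=list(map(float,sys.argv[1:])); n=int(v[3]) if len(v)>3 and v[3]>0 else None
dz=v[4] if len(v)>4 else -.0027; b=v[5] if len(v)>5 else .152
p,r,s=state(); o,M=desk(); t=mat(-M[:,2],M[:,0])
a,p2,r2=rowsfrom(p,r,dp(v[0],v[1],v[2]+b)+M[:,1]*dz,t,n=n); show(a); print(p2)
E
python3 go.py .014 -.07 .025 3
```

```text
[[[0.073, -0.047, 0.004], [0.003, -0.003, 0.003]], [[0.072, -0.047, 0.003], [0.003, -0.003, 0.003]], [[0.073, -0.047, 0.004], [0.003, -0.003, 0.003]]]
[0.45856732 0.08877996 0.20526163]
```

move_arm(targets=[[[0.073,-0.047,0.004],[0.003,-0.003,0.003]],[[0.072,-0.047,0.003],[0.003,-0.003,0.003]],[[0.073,-0.047,0.004],[0.003,-0.003,0.003]],[[0,0,0],[0,0,0]],[[0,0,0],[0,0,0]]])

```text
time_s: 5.75
eef_pos: [0.459, 0.0833, 0.2069]
ee_rot: [0.641, 0.299, -0.405, 0.578]
ft_force: [0.6, -0.0, -0.7]
opening: 0.101
```

```bash
python3 chk.py; python3 - <<'E'
from wv import *
im,d=grab_frame("scene"); cv2.imwrite("pics/s3.png",im[:,:,::-1]); np.savez("pics/s3.npz",im=im,d=d)
E
python3 - <<'E'
from inhand import *
p,r,s=state(); inhand("pics/s3.npz",p,r,'red')
z=np.load("pics/s3.npz");im=z['im'][70:260,190:440]; cv2.imwrite("pics/s3b.png",cv2.resize(im,None,fx=3,fy=3)[:,:,::-1])
E
```

```text
rot err deg [-0.41  0.1   0.03] j [ 1.002 -0.275 -1.266  2.321 -0.062  0.433 -0.442]
foot [ 0.016  -0.0754  0.0257] F [ 0.6 -0.  -0.7]
face 2994 tool y of face 0.0054 normal [-0.0024  1.      0.0025] rect z,x ((-0.27629852294921875, 70.38452911376953), (219.16989135742188, 148.55010986328125), 89.83086395263672)
colour 351 ((-1.9659652709960938, 60.7770881652832), (130.9731903076172, 184.1607666015625), 0.8110334873199463) [-0.0311 -0.0156 -0.0682] [0.1524 0.0107 0.0634]
[[-68.69999694824219, 151.89999389648438], [-66.0999984741211, -32.20000076293945], [64.80000305175781, -30.399999618530273], [62.20000076293945, 153.8000030517578]]
```

View pics/s3b.png

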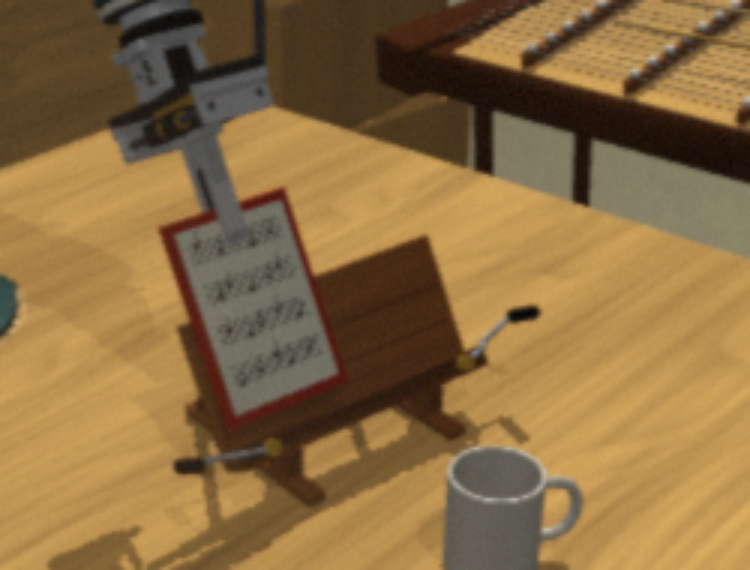

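Scene crop: the red board is parallel to the panel, its foot about 25 mm above the ledge around (285,400), with the red end of the desk behind it. Joint 3 is close to its limit, so I'll continue in small steps.

move_arm(targets=[[[0.04,-0.01,0],[0,0,0]],[[0,0,0],[0,0,0]],[[0,0,0],[0,0,0]]])

```text
time_s: 6.05
eef_pos: [0.4602, 0.0834, 0.2013]
ee_rot: [0.641, 0.299, -0.406, 0.579]
ft_force: [0.6, 0.2, -2.4]
opening: 0.103
```

```bash
python3 chk.py
```

```text
rot err deg [-0.31  0.17  0.04] j [ 0.962 -0.216 -1.265  2.325  0.109  0.422 -0.607]
foot [ 0.0141 -0.075   0.0203] F [ 0.6  0.2 -2.4]
```

move_arm(targets=[[[0,0,0],[0,0,0]],[[0,0,0],[0,0,0]]])

```text
time_s: 6.22
eef_pos: [0.4601, 0.0826, 0.2012]
ee_rot: [0.641, 0.298, -0.406, 0.579]
ft_force: [0.1, -0.0, -1.0]
opening: 0.107
```

```bash
python3 chk.py
```

```text
rot err deg [-0.37  0.29 -0.03] j [ 0.964 -0.218 -1.266  2.326  0.109  0.422 -0.609]
foot [ 0.0142 -0.0759  0.0202] F [ 0.1 -0.  -1. ]
```

move_arm(targets=[[[0.03,-0.008,0],[0,0,0]],[[0.02,0,0],[0,0,0]],[[0,0,0],[0,0,0]]])

```text
time_s: 6.47
eef_pos: [0.4642, 0.0812, 0.1891]
ee_rot: [0.641, 0.298, -0.407, 0.579]
ft_force: [0.3, 0.2, -1.3]
opening: 0.107
```

```bash
python3 chk.py
```

```text
rot err deg [-0.41  0.3   0.06] j [ 0.905 -0.108 -1.264  2.333  0.412  0.423 -0.898]
foot [ 0.0118 -0.0765  0.0076] F [ 0.3  0.2 -1.3]
```

move_arm(targets=[[[0.014,-0.012,0],[0,0,0]],[[0.01,-0.008,0],[0,0,0]],[[0,0,0],[0,0,0]]])

```text
time_s: 6.72
eef_pos: [0.4624, 0.0814, 0.1816]
ee_rot: [0.64, 0.298, -0.407, 0.579]
ft_force: [-0.1, 0.1, -0.2]
opening: 0.103
```

```bash
python3 chk.py
```

```text
rot err deg [-0.4   0.34  0.06] j [ 0.882 -0.072 -1.265  2.344  0.522  0.424 -1.01 ]
foot [ 0.0065 -0.0766  0.002 ] F [-0.1  0.1 -0.2]
```

move_arm(targets=[[[0.01,-0.004,0],[0,0,0]],[[0,0,0],[0,0,0]]])

```text
time_s: 6.88
eef_pos: [0.4634, 0.0812, 0.1796]
ee_rot: [0.641, 0.298, -0.407, 0.579]
ft_force: [-1.8, -0.6, 2.8]
opening: 0.105
```

```bash
python3 chk.py;  python3 - <<'E'
from wv import *
im,d=grab_frame("scene"); cv2.imwrite("pics/s4.png",cv2.resize(im[70:260,190:440],None,fx=3,fy=3)[:,:,::-1]); np.savez("pics/s4.npz",im=im,d=d)
P=cl("scene",im,d);o,M=desk();L=(P-o)@M
m=(d>0)&(L[...,1]<-.02)&(L[...,1]>-.13)&(L[...,2]>.02)&(L[...,2]<.12)&(L[...,0]>-.01)&(L[...,0]<.04)
X=L[m];mu=X.mean(0);n=np.linalg.svd(X-mu,full_matrices=False)[2][2]; print('face x',np.median(X[:,0]),'normal',n*np.sign(n[0]),'at z .0 ',mu[0]+mu[2]*n[2]/n[0])
m=masks(im)['red']&(d>0)&(L[...,2]>-.02)&(L[...,2]<.2)&(abs(L[...,0])<.04)&(L[...,1]<.05)&(L[...,1]>-.2); X=L[m]; print(X.min(0),X.max(0),cv2.minAreaRect((X[:,1:]*1000).astype(np.float32)))
E
```

```text
rot err deg [-0.4   0.37 -0.  ] j [ 0.874 -0.055 -1.265  2.346  0.571  0.428 -1.057]
foot [ 0.0063 -0.0766 -0.0003] F [-1.8 -0.6  2.8]
face x 0.01258466970094941 normal [ 9.99980136e-01 -6.25964775e-03  7.38027655e-04] at z .0  0.012626706455648055
[ 0.00341611 -0.14368607  0.0063393 ] [ 0.01823885 -0.01079359  0.18404849] ((-77.40800476074219, 95.04458618164062), (131.3677520751953, 178.66531372070312), 1.2841954231262207)
```

View pics/s4.png

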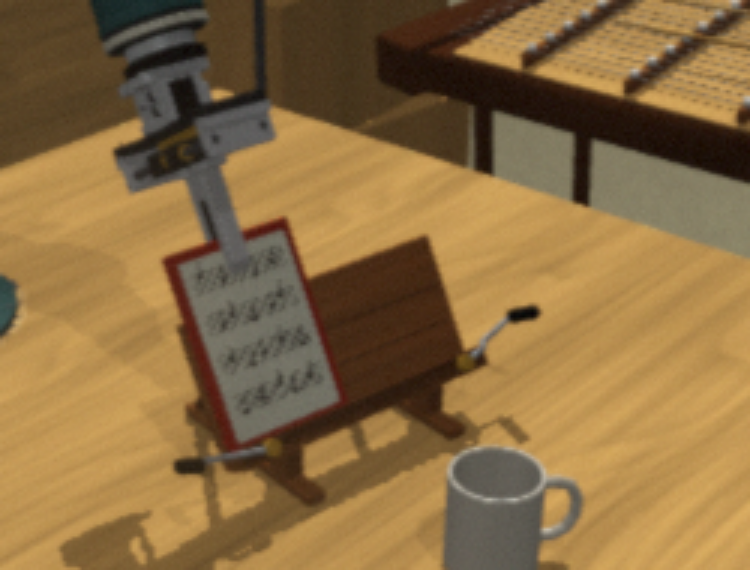

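The red board is on the ledge with a contact force of about 3 N. Its face is at desk x≈12.6 mm and y≈-77 mm. I'll press it in 2 mm and release.

move_arm(targets=[[[0,-0.01,0],[0,0,0]],[[0,0,0],[0,0,0]]])

```text
time_s: 7.1
eef_pos: [0.462, 0.0817, 0.1789]
ee_rot: [0.641, 0.297, -0.406, 0.58]
ft_force: [3.4, -0.6, 2.3]
opening: 0.106
```

```bash
python3 chk.py
```

```text
rot err deg [-0.41  0.32 -0.12] j [ 0.872 -0.061 -1.264  2.35   0.569  0.422 -1.058]
foot [ 0.0047 -0.0764 -0.0001] F [ 3.4 -0.6  2.3]
```

move_arm(targets=[[[0,0,0],[0,0,0]],[[0,0,0],[0,0,0]],[[0,0,0],[0,0,0]],[[0,0,0],[0,0,0]]], fingers=0.6)

```text
time_s: 7.43
eef_pos: [0.461, 0.0816, 0.1779]
ee_rot: [0.641, 0.298, -0.407, 0.579]
ft_force: [0.7, 1.7, -0.4]
opening: 0.352
```

```bash
python3 chk.py;  cat > meas.py <<'E'
from wv import *
import sys
def meas(col,name):
    im,d=grab_frame("scene"); cv2.imwrite(f"pics/{name}.png",cv2.resize(im[70:260,190:440],None,fx=3,fy=3)[:,:,::-1]); np.savez(f"pics/{name}.npz",im=im,d=d)
    P=cl("scene",im,d);o,M=desk();L=(P-o)@M
    for c,s in (('red',-1),('blue',1)):
        if c not in col: continue
        m=(d>0)&(abs(L[...,1]-s*.073)<.05)&(L[...,2]>.02)&(L[...,2]<.12)&(L[...,0]>-.01)&(L[...,0]<.04)
        X=L[m];mu=X.mean(0);n=np.linalg.svd(X-mu,full_matrices=False)[2][2]; print(c,'face x',np.median(X[:,0]).round(4),'normal',(n*np.sign(n[0])).round(4))
        m=masks(im)[c]&(d>0)&(L[...,2]>-.02)&(L[...,2]<.2)&(abs(L[...,0])<.04)&(abs(L[...,1]-s*.073)<.1); X=L[m]; print(X.min(0).round(4),X.max(0).round(4),cv2.minAreaRect((X[:,1:]*1000).astype(np.float32)))
meas(sys.argv[1].split(','),sys.argv[2])
E
python3 meas.py red s5
```

```text
rot err deg [-0.41  0.35  0.01] j [ 0.872 -0.059 -1.265  2.352  0.572  0.423 -1.061]
foot [ 0.0034 -0.0766 -0.0006] F [ 0.7  1.7 -0.4]
red face x 0.0113 normal [1.     0.0036 0.0048]
[-0.0125 -0.1433  0.0057] [ 0.0268 -0.0107  0.1857] ((-76.98889923095703, 95.98170471191406), (179.35885620117188, 132.3798370361328), 89.48528289794922)
```

View pics/s5.png

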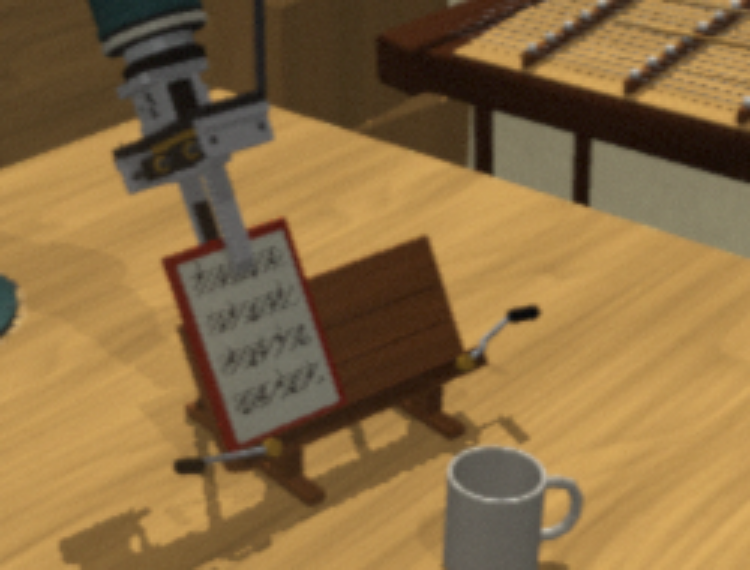

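The red board stands free, flush on the panel: face about 11 mm, tilt under 0.3°. I'll retract up the slope.

move_arm(targets=[[[-0.05,0,0],[0,0,0]],[[-0.05,0,0],[0,0,0]],[[-0.05,0,0],[0,0,0]],[[0,0,0],[0,0,0]]], fingers=0.5)

```text
time_s: 7.82
eef_pos: [0.443, 0.0854, 0.211]
ee_rot: [0.641, 0.297, -0.406, 0.58]
ft_force: [0.6, 0.2, -0.4]
opening: 0.499
```

```bash
python3 chk.py
```

```text
rot err deg [-0.35  0.34 -0.11] j [ 0.659 -0.219 -1.012  2.346  0.193  0.469 -0.714]
foot [ 0.0041 -0.0759  0.0374] F [ 0.6  0.2 -0.4]
```

```bash
python3 - <<'E'
from h import *
p,r,s=state()
a,p1,r1=rowsfrom(p,r,[.43,.03,.32],r); show(a);print()
t=mat([0,0,-1],[np.cos(np.radians(11.1)),np.sin(np.radians(11.1)),0])
a,p2,r2=rowsfrom(p1,r1,[.480,-.305,.33],t); show(a); print(p2)
E
```

```text
[[[-0.096, 0.052, 0.057], [0.0, 0.0, 0.0]], [[-0.095, 0.052, 0.057], [0.0, 0.0, 0.0]], [[-0.096, 0.052, 0.057], [0.0, 0.0, 0.0]], [[-0.096, 0.052, 0.057], [0.0, 0.0, 0.0]]]

[[[0.02, 0.044, 0.143], [-0.08, 0.022, -0.115]], [[0.017, 0.038, 0.144], [-0.08, 0.022, -0.115]], [[0.013, 0.034, 0.147], [-0.08, 0.022, -0.115]], [[0.009, 0.029, 0.147], [-0.08, 0.022, -0.115]], [[0.007, 0.023, 0.149], [-0.08, 0.022, -0.115]]]
[[[0.003, 0.017, 0.149], [-0.08, 0.022, -0.115]], [[0.001, 0.012, 0.151], [-0.08, 0.022, -0.115]], [[-0.001, 0.006, 0.15], [-0.08, 0.022, -0.115]], [[-0.003, -0.001, 0.151], [-0.08, 0.022, -0.115]]]
[ 0.48001982 -0.30505702  0.33001912]
```

move_arm(targets=[[[-0.1,0,0],[0,0,0]],[[-0.1,0.05,0.05],[0,0,0]],[[-0.1,0.05,0.06],[0,0,0]],[[-0.1,0.06,0.06],[0,0,0]]])

```text
time_s: 8.15
eef_pos: [0.4213, 0.0496, 0.3089]
ee_rot: [0.641, 0.297, -0.407, 0.58]
ft_force: [1.0, 1.8, 0.3]
opening: 0.501
```

move_arm(targets=[[[0.02,0.05,0.143],[-0.08,0.022,-0.115]],[[0.017,0.045,0.144],[-0.08,0.022,-0.115]],[[0.013,0.04,0.147],[-0.08,0.022,-0.115]],[[0.009,0.03,0.147],[-0.08,0.022,-0.115]],[[0.007,0.025,0.149],[-0.08,0.022,-0.115]]])

```text
time_s: 8.57
eef_pos: [0.4538, -0.1379, 0.3141]
ee_rot: [0.54, 0.442, -0.437, 0.568]
ft_force: [1.1, 0.8, 0.7]
opening: 0.501
```

move_arm(targets=[[[0.003,0.017,0.149],[-0.08,0.022,-0.115]],[[0.001,0.012,0.151],[-0.08,0.022,-0.115]],[[-0.001,0.006,0.15],[-0.08,0.022,-0.115]],[[-0.003,-0.001,0.151],[-0.08,0.022,-0.115]],[[0,0,0],[0,0,0]]])

```text
time_s: 8.98
eef_pos: [0.476, -0.2911, 0.3158]
ee_rot: [0.448, 0.547, -0.453, 0.543]
ft_force: [-0.3, 0.2, 0.6]
opening: 0.499
```

```bash
python3 - <<'E'
from wv import *
p,r,s=state(); print(p,s['joint_positions'].round(3))
t=mat([0,0,-1],[np.cos(np.radians(11.1)),np.sin(np.radians(11.1)),0])
im,d,P=wrist("w5")
for c,m in masks(im).items():
    q=m&(d>0)&(P[...,2]>.187)&(P[...,2]<.205)&(P[...,1]<-.15); X=P[q]
    if len(X)<20: print(c,len(X)); continue
    rr=cv2.minAreaRect((X[:,:2]*1000).astype(np.float32)); print(c,len(X),X.mean(0).round(4),X[:,2].max().round(4),rr)
show(rowsfrom(p,r,[.4795,-.3045,.33],t)[0])
E
python3 meas.py red s6
```

```text
[ 0.47597644 -0.29106829  0.31579176] [ 0.406  0.216  0.1    1.637 -0.016  1.298  0.698]
red 0
blue 344 [ 0.4783 -0.3052  0.1942] 0.1966 ((479.2266540527344, -310.9184875488281), (6.5130767822265625, 117.7631607055664), 11.140491485595703)
yel 0
[[[-0.057, 0.003, 0.055], [-0.009, 0.0, 0.019]]]
red face x 0.0113 normal [1.     0.0012 0.0049]
[ 0.0022 -0.1442  0.006 ] [ 0.0184 -0.0105  0.1814] ((-77.50994110107422, 93.41946411132812), (133.02032470703125, 175.73452758789062), 0.48020854592323303)
```

View pics/w5.png

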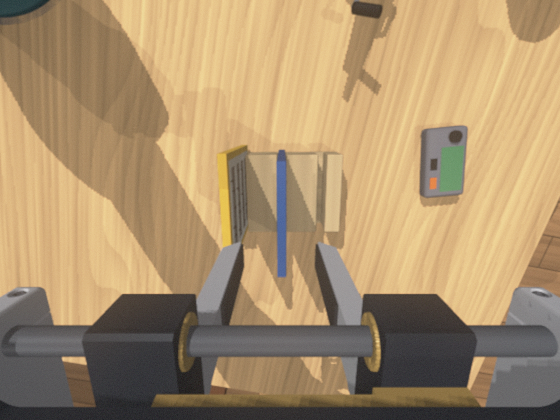

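```bash
python3 - <<'E'
from h import *
p,r,s=state()
t=mat([0,0,-1],[np.cos(np.radians(11.15)),np.sin(np.radians(11.15)),0])
a,p1,r1=rowsfrom(p,r,[.479,-.303,.24],t,n=3); show(a)
a,p1,r1=rowsfrom(p1,r1,[.479,-.303,.161],t,n=3); show(a)
E
```

```text
[[[0.103, 0.0, 0.023], [-0.003, 0.0, 0.002]], [[0.102, 0.0, 0.023], [-0.003, 0.0, 0.002]], [[0.103, 0.0, 0.023], [-0.003, 0.0, 0.002]]]
[[[0.105, 0.0, 0.0], [0.0, 0.0, 0.0]], [[0.105, 0.0, 0.0], [0.0, 0.0, 0.0]], [[0.106, 0.0, 0.0], [0.0, 0.0, 0.0]]]
```

move_arm(targets=[[[0.103,0,0.017],[-0.003,0,0.002]],[[0.102,0,0.017],[-0.003,0,0.002]],[[0.103,0,0.016],[-0.003,0,0.002]],[[0,0,0],[0,0,0]]])

```text
time_s: 9.42
eef_pos: [0.4764, -0.2955, 0.2378]
ee_rot: [0.449, 0.548, -0.448, 0.545]
ft_force: [-0.8, 1.1, -0.3]
opening: 0.501
```

```bash
python3 - <<'E'
from h import *
p,r,s=state(); print(p)
t=mat([0,0,-1],[np.cos(np.radians(11.15)),np.sin(np.radians(11.15)),0])
a,p1,r1=rowsfrom(p,r,[.479,-.303,.161],t,n=3); show(a)
E
```

```text
[ 0.47640873 -0.29554824  0.23781228]
[[[0.102, 0.002, 0.011], [0.001, -0.002, 0.001]], [[0.103, 0.001, 0.01], [0.001, -0.002, 0.001]], [[0.102, 0.002, 0.011], [0.001, -0.002, 0.001]]]
```

move_arm(targets=[[[0.102,0.003,0.011],[0,0,0]],[[0.103,0.002,0.01],[0,0,0]],[[0.102,0.002,0.01],[0,0,0]],[[0,0,0],[0,0,0]]])

```text
time_s: 9.75
eef_pos: [0.4805, -0.3026, 0.1627]
ee_rot: [0.449, 0.548, -0.448, 0.546]
ft_force: [-0.4, -0.5, -0.5]
opening: 0.501
```

```bash
python3 - <<'E'
from h import *
p,r,s=state(); print(p,np.degrees((r.inv()*mat([0,0,-1],[np.cos(np.radians(11.15)),np.sin(np.radians(11.15)),0])).as_rotvec()))
E
```

```text
[ 0.4805258  -0.30261478  0.16270013] [ 0.13825272 -0.15168727  0.02100946]
```

move_arm(targets=[[[0,0,0],[0,0,0]],[[0,0,0],[0,0,0]],[[0,0,0],[0,0,0]],[[0,0,0],[0,0,0]],[[0,0,0],[0,0,0]]], fingers=1)

```text
time_s: 10.17
eef_pos: [0.4824, -0.304, 0.1667]
ee_rot: [0.449, 0.545, -0.447, 0.548]
ft_force: [-0.1, 0.1, 0.6]
opening: 0.185
```

move_arm(targets=[[[0,0,0],[0,0,0]],[[0,0,0],[0,0,0]],[[0,0,0],[0,0,0]]])

```text
time_s: 10.42
eef_pos: [0.4817, -0.3041, 0.1662]
ee_rot: [0.449, 0.546, -0.448, 0.548]
ft_force: [-3.9, 1.1, 8.2]
opening: 0.107
```

move_arm(targets=[[[-0.03,0,0],[0,0,0]],[[-0.07,0,0],[0,0,0]],[[-0.1,0,0],[0,0,0]],[[-0.1,0,0],[0,0,0]],[[-0.12,0,0],[0,0,0]]])

```text
time_s: 10.83
eef_pos: [0.4811, -0.3036, 0.2714]
ee_rot: [0.449, 0.546, -0.448, 0.547]
ft_force: [-0.4, -0.2, -1.0]
opening: 0.103
```

move_arm(targets=[[[-0.12,0,0],[0,0,0]],[[-0.12,0,0],[0,0,0]],[[-0.12,0,0],[0,0,0]],[[0,0,0],[0,0,0]],[[0,0,0],[0,0,0]]])

```text
time_s: 11.25
eef_pos: [0.4817, -0.3042, 0.3622]
ee_rot: [0.45, 0.545, -0.447, 0.548]
ft_force: [-0.6, 0.2, -2.5]
opening: 0.104
```

```bash
python3 - <<'E'
from inhand import *
p,r,s=state(); print(p,s['joint_positions'].round(3))
im,d=grab_frame("scene"); cv2.imwrite("pics/s7.png",im[:,:,::-1]); np.savez("pics/s7.npz",im=im,d=d)
inhand("pics/s7.npz",p,r,'blue')
E
```

```text
[ 0.48169094 -0.30418554  0.36216958] [ 0.419  0.21   0.11   1.543 -0.026  1.385  0.729]
face 4495 tool y of face 0.0061 normal [3.0e-04 1.0e+00 4.8e-03] rect z,x ((1.6749496459960938, 58.3696403503418), (132.7853240966797, 196.51344299316406), 0.2725658416748047)
colour 608 ((1.69647216796875, 62.01139831542969), (132.7076873779297, 184.49273681640625), 0.2725658118724823) [-0.0302 -0.0052 -0.0643] [0.1545 0.009  0.0683]
[[-65.0999984741211, 153.89999389648438], [-64.19999694824219, -30.5], [68.5, -29.899999618530273], [67.5999984741211, 154.60000610351562]]
```

View pics/s7.png

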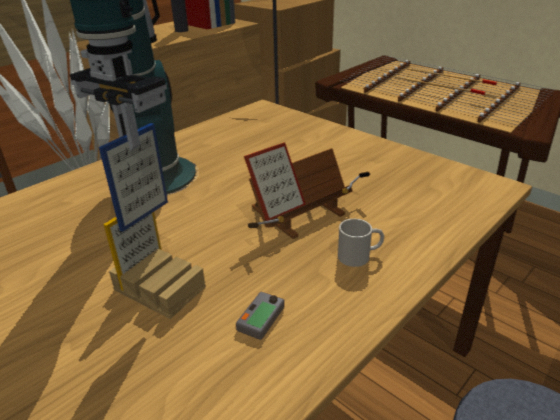

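The blue board hangs level (about (110,140)–(163,225)), with its bottom 154 mm below the TCP. The red board sits on the desk at (275,182) and yellow is still in the rack. I'll carry blue in front of the red board.

```bash
python3 - <<'E'
from h import *
p,r,s=state(); o,M=desk(); t=mat(-M[:,2],M[:,0])
a,p1,r1=rowsfrom(p,r,[.50,-.20,.38],t); show(a); print(p1,'foot desk',M.T@(p1-o)-[0,0,.154])
E
```

```text
[[[-0.013, 0.026, -0.065], [0.119, -0.032, 0.171]], [[-0.012, 0.023, -0.067], [0.119, -0.032, 0.171]], [[-0.011, 0.02, -0.068], [0.119, -0.032, 0.171]], [[-0.01, 0.017, -0.069], [0.119, -0.032, 0.171]], [[-0.011, 0.013, -0.069], [0.119, -0.032, 0.171]]]
[[[-0.01, 0.011, -0.07], [0.119, -0.032, 0.171]]]
[ 0.5001172  -0.2000851   0.37994358] foot desk [ 0.17857477 -0.35056432  0.12965934]
```

move_arm(targets=[[[-0.013,0.026,-0.065],[0.119,-0.032,0.171]],[[-0.012,0.023,-0.067],[0.119,-0.032,0.171]],[[-0.011,0.02,-0.068],[0.119,-0.032,0.171]],[[-0.01,0.017,-0.069],[0.119,-0.032,0.171]],[[-0.011,0.013,-0.069],[0.119,-0.032,0.171]]])

```text
time_s: 11.72
eef_pos: [0.4964, -0.2167, 0.3756]
ee_rot: [0.614, 0.343, -0.414, 0.578]
ft_force: [1.5, -0.5, -1.0]
opening: 0.106
```

move_arm(targets=[[[-0.01,0.011,-0.07],[0.119,-0.032,0.171]],[[0,0,0],[0,0,0]],[[0,0,0],[0,0,0]]])

```text
time_s: 11.97
eef_pos: [0.4992, -0.1991, 0.3789]
ee_rot: [0.639, 0.302, -0.404, 0.58]
ft_force: [0.0, 0.4, -1.9]
opening: 0.107
```

```bash
sed -i 's/-\[0,-.0027,.152\]/-[0,.0017,.154]/' chk.py; python3 chk.py; python3 go.py .09 .072 .11 0 .0017 .154
```

```text
rot err deg [ 0.03 -0.01  0.17] j [ 0.362 -0.161  0.025  1.981 -0.144  0.817  0.293]
foot [ 0.1771 -0.3515  0.1293] F [ 0.   0.4 -1.9]
[[[0.007, -0.032, -0.154], [0.0, 0.0, 0.001]], [[0.007, -0.031, -0.154], [0.0, 0.0, 0.001]], [[0.007, -0.032, -0.154], [0.0, 0.0, 0.001]], [[0.008, -0.031, -0.154], [0.0, 0.0, 0.001]], [[0.007, -0.032, -0.154], [0.0, 0.0, 0.001]]]
[[[0.007, -0.031, -0.154], [0.0, 0.0, 0.001]], [[0.007, -0.032, -0.154], [0.0, 0.0, 0.001]], [[0.007, -0.032, -0.154], [0.0, 0.0, 0.001]], [[0.007, -0.031, -0.154], [0.0, 0.0, 0.001]], [[0.007, -0.032, -0.154], [0.0, 0.0, 0.001]]]
[[[0.007, -0.031, -0.154], [0.0, 0.0, 0.001]]]
[0.50512628 0.22933669 0.31864226]
```

move_arm(targets=[[[0.007,-0.032,-0.154],[0,0,0]],[[0.007,-0.032,-0.154],[0,0,0]],[[0.007,-0.032,-0.154],[0,0,0]],[[0.007,-0.032,-0.154],[0,0,0]],[[0.007,-0.032,-0.154],[0,0,0]]])

```text
time_s: 12.38
eef_pos: [0.5024, -0.0042, 0.3515]
ee_rot: [0.639, 0.302, -0.405, 0.58]
ft_force: [1.9, 0.1, -1.0]
opening: 0.104
```

```bash
python3 chk.py
```

```text
rot err deg [-0.03  0.06  0.2 ] j [ 0.288 -0.223 -0.371  2.08   0.073  0.767 -0.303]
foot [ 0.138  -0.1587  0.1202] F [ 1.9  0.1 -1. ]
```

move_arm(targets=[[[0.007,-0.032,-0.154],[0,0,0]],[[0.007,-0.032,-0.154],[0,0,0]],[[0.007,-0.032,-0.154],[0,0,0]],[[0.007,-0.032,-0.154],[0,0,0]],[[0.007,-0.032,-0.154],[0,0,0]]])

```text
time_s: 12.8
eef_pos: [0.5053, 0.1907, 0.3246]
ee_rot: [0.64, 0.301, -0.405, 0.58]
ft_force: [2.5, -1.2, -1.8]
opening: 0.106
```

```bash
python3 chk.py; python3 go.py .016 .072 .025 0 .0017 .154
```

```text
rot err deg [-0.09  0.05  0.12] j [ 0.234 -0.057 -0.835  1.996  0.427  0.845 -1.009]
foot [0.0988 0.0339 0.1118] F [ 2.5 -1.2 -1.8]
[[[0.087, -0.083, -0.038], [-0.001, 0.0, 0.001]], [[0.087, -0.082, -0.038], [-0.001, 0.0, 0.001]], [[0.087, -0.083, -0.038], [-0.001, 0.0, 0.001]], [[0.086, -0.083, -0.038], [-0.001, 0.0, 0.001]]]
[0.48361501 0.23290531 0.20809384]
```

move_arm(targets=[[[0.007,-0.03,-0.15],[0,0,0]],[[0.08,-0.07,0],[0,0,0]],[[0.08,-0.07,0],[0,0,0]],[[0,0,0],[0,0,0]]])

```text
time_s: 13.13
eef_pos: [0.4938, 0.2281, 0.2623]
ee_rot: [0.637, 0.303, -0.407, 0.58]
ft_force: [-0.5, -1.1, -2.6]
opening: 0.105
```

```bash
python3 chk.py; python3 go.py .016 .072 .025 0 .0017 .154
```

```text
rot err deg [0.1  0.19 0.51] j [ 0.161  0.076 -0.918  2.052  0.654  0.824 -1.313]
foot [0.0525 0.0689 0.0666] F [-0.5 -1.1 -2.6]
[[[0.084, -0.072, -0.007], [0.002, 0.003, 0.009]], [[0.084, -0.073, -0.006], [0.002, 0.003, 0.009]]]
[0.48372996 0.23295284 0.2078882 ]
```

move_arm(targets=[[[0.08,-0.07,-0.006],[0.002,0.003,0.009]],[[0.08,-0.07,-0.006],[0.002,0.003,0.009]],[[0,0,0],[0,0,0]],[[0,0,0],[0,0,0]]])

```text
time_s: 13.47
eef_pos: [0.4863, 0.2336, 0.2155]
ee_rot: [0.641, 0.299, -0.402, 0.581]
ft_force: [0.9, 0.3, -1.2]
opening: 0.104
```

```bash
python3 chk.py; python3 go.py .009 .072 .006 2 .0017 .154; python3 meas.py blue,red s8
```

```text
rot err deg [-0.11 -0.08 -0.31] j [ 0.098  0.148 -0.91   2.124  0.824  0.777 -1.52 ]
foot [0.0219 0.073  0.0303] F [ 0.9  0.3 -1.2]
[[[0.048, -0.026, 0.002], [-0.002, -0.001, -0.005]], [[0.049, -0.026, 0.002], [-0.002, -0.001, -0.005]]]
[0.48711778 0.23244873 0.18802445]
red face x 0.0113 normal [1.0e+00 8.0e-04 4.7e-03]
[ 0.0007 -0.1433  0.006 ] [ 0.0171 -0.0111  0.1816] ((-77.1305923461914, 93.87246704101562), (175.26553344726562, 132.260986328125), 89.74949645996094)
blue face x 0.0285 normal [ 0.9972 -0.0052 -0.0744]
[0.017  0.0066 0.0296] [0.0318 0.1331 0.1997] ((31.015304565429688, 86.01148986816406), (101.896484375, 207.29739379882812), 35.979209899902344)
```

View pics/s8.png

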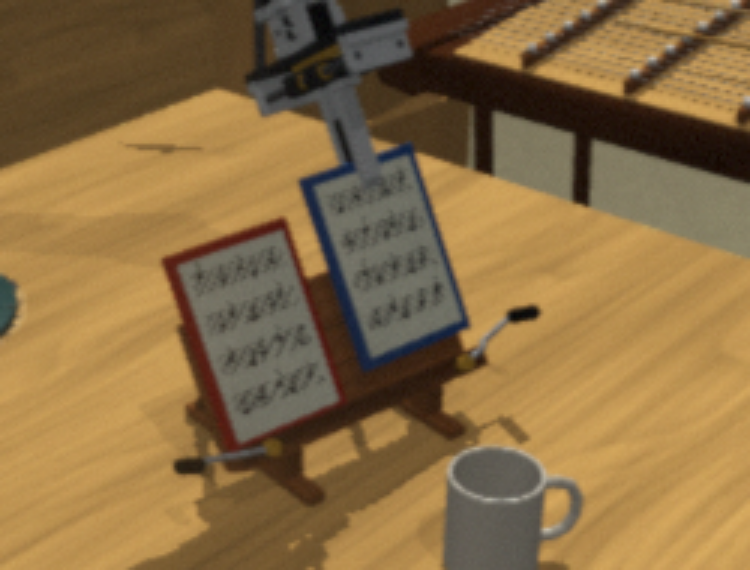

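Blue is parallel to the desk and aligned at y≈70 mm, about 30 mm above the ledge. Red is undisturbed. Lowering.

move_arm(targets=[[[0.03,-0.03,0],[0,0,0]],[[0.045,-0.016,0],[0,0,0]],[[0.02,0,0],[0,0,0]],[[0,0,0],[0,0,0]]])

```text
time_s: 13.85
eef_pos: [0.4892, 0.2332, 0.1898]
ee_rot: [0.642, 0.298, -0.401, 0.581]
ft_force: [-0.1, -0.8, -1.5]
opening: 0.1
```

```bash
python3 chk.py; python3 go.py .006 .072 .001 2 .0017 .154
```

```text
rot err deg [-0.22 -0.1  -0.45] j [ 0.063  0.202 -0.887  2.148  0.924  0.759 -1.621]
foot [0.0115 0.0731 0.0065] F [-0.1 -0.8 -1.5]
[[[0.011, -0.011, 0.002], [-0.004, -0.002, -0.008]], [[0.011, -0.011, 0.002], [-0.004, -0.002, -0.008]]]
[0.48707105 0.23252988 0.18223014]
```

move_arm(targets=[[[0.011,-0.012,0],[-0.004,-0.002,-0.008]],[[0.011,-0.008,0],[-0.004,-0.002,-0.008]],[[0,0,0],[0,0,0]]])

```text
time_s: 14.1
eef_pos: [0.4873, 0.2349, 0.1832]
ee_rot: [0.64, 0.301, -0.402, 0.581]
ft_force: [-1.5, 0.6, 7.5]
opening: 0.103
```

```bash
python3 chk.py
```

```text
rot err deg [ 0.09 -0.1  -0.09] j [ 0.055  0.216 -0.885  2.152  0.937  0.759 -1.635]
foot [0.0063 0.0744 0.0019] F [-1.5  0.6  7.5]
```

move_arm(targets=[[[0,-0.006,0],[0,0,0]],[[0,0,0],[0,0,0]]])

```text
time_s: 14.27
eef_pos: [0.486, 0.235, 0.1824]
ee_rot: [0.64, 0.301, -0.402, 0.581]
ft_force: [-0.3, 2.0, 5.0]
opening: 0.107
```

```bash
python3 chk.py; python3 meas.py blue s9
```

```text
rot err deg [ 0.08 -0.11 -0.1 ] j [ 0.053  0.215 -0.886  2.154  0.939  0.758 -1.639]
foot [0.0049 0.0743 0.0019] F [-0.3  2.   5. ]
blue face x 0.0118 normal [ 1.0e+00 -1.0e-04  7.5e-03]
[0.0003 0.0063 0.0079] [0.0168 0.1344 0.1834] ((33.21990203857422, 122.02395629882812), (209.50962829589844, 99.20537567138672), 54.544898986816406)
```

Blue is seated: face at about 11.8 mm (red reads 11.3), y≈70–74 mm. Releasing.

move_arm(targets=[[[0,0,0],[0,0,0]],[[0,0,0],[0,0,0]],[[0,0,0],[0,0,0]],[[0,0,0],[0,0,0]]], fingers=0.55)

```text
time_s: 14.65
eef_pos: [0.4853, 0.234, 0.1811]
ee_rot: [0.64, 0.301, -0.403, 0.581]
ft_force: [0.5, 0.2, -0.2]
opening: 0.351
```

```bash
python3 chk.py; python3 meas.py blue,red s10
```

```text
rot err deg [ 0.07 -0.02  0.02] j [ 0.053  0.216 -0.885  2.156  0.939  0.758 -1.64 ]
foot [0.0038 0.0733 0.001 ] F [ 0.5  0.2 -0.2]
red face x 0.0114 normal [1.e+00 9.e-04 2.e-03]
[ 0.0013 -0.1433  0.0062] [ 0.0261 -0.0118  0.1822] ((-77.47684478759766, 94.08361053466797), (131.2432098388672, 176.1346893310547), 0.1899935007095337)
blue face x 0.0116 normal [ 9.999e-01 -9.000e-04  1.210e-02]
[-0.0127  0.0078  0.0078] [0.0185 0.1326 0.1852] ((70.38609313964844, 96.56207275390625), (124.82389831542969, 177.1876678466797), 0.15654242038726807)
```

View pics/s10.png

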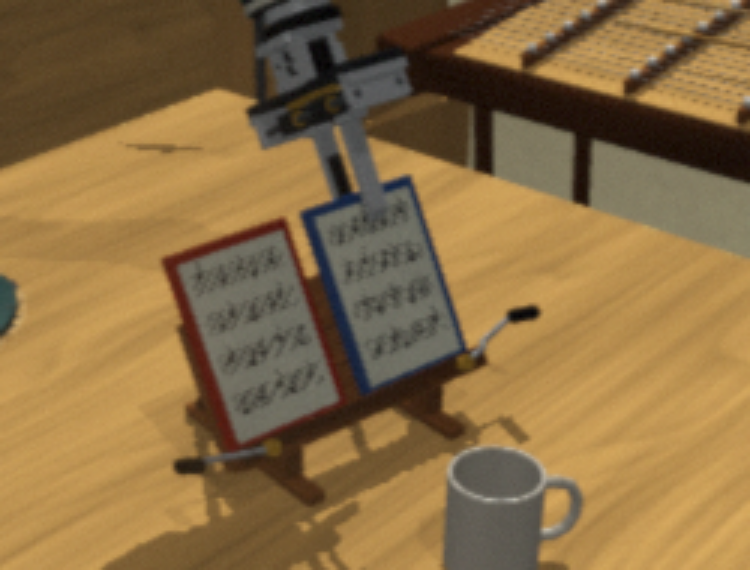

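Both boards stand released: red y≈-77 mm, blue y≈70 mm, both flat. I'll retract and go to the blue knob with the tool pointing down and the jaws along desk y.

move_arm(targets=[[[-0.05,0,0],[0,0,0]],[[-0.08,0,0],[0,0,0]],[[-0.12,0,0],[0,0,0]],[[-0.12,0,0],[0,0,0]],[[-0.12,0,0],[0,0,0]]])

```text
time_s: 15.12
eef_pos: [0.4238, 0.2447, 0.2877]
ee_rot: [0.639, 0.302, -0.403, 0.581]
ft_force: [-0.3, -0.2, 0.7]
opening: 0.45
```

move_arm(targets=[[[0,0,0],[0,0,0]],[[0,0,0],[0,0,0]]])

```text
time_s: 15.28
eef_pos: [0.4252, 0.2445, 0.2887]
ee_rot: [0.64, 0.3, -0.402, 0.581]
ft_force: [0.7, -0.3, -0.1]
opening: 0.449
```

```bash
python3 chk.py; python3 meas.py blue,red s11; python3 - <<'E'
from h import *
p,r,s=state(); o,M=desk()
t=mat([0,0,-1],M[:,1]); print(p,np.degrees((r.inv()*t).as_rotvec()))
a,p1,r1=rowsfrom(p,r,[.58,.33,.30],t); show(a); print(p1,len(a))
E
```

```text
rot err deg [ 0.06 -0.05 -0.2 ] j [ 0.144 -0.105 -0.956  2.103  0.47   0.851 -1.257]
foot [0.0046 0.0736 0.1247] F [ 0.7 -0.3 -0.1]
red face x 0.0114 normal [1.e+00 2.e-04 4.e-03]
[ 0.0004 -0.1429  0.0057] [ 0.0162 -0.0122  0.1817] ((-77.50884246826172, 93.66922760009766), (175.93409729003906, 130.79690551757812), 89.95563507080078)
blue face x 0.0117 normal [0.9999 0.0015 0.0103]
[0.0007 0.0067 0.0078] [0.0173 0.1323 0.1817] ((32.390960693359375, 122.0870361328125), (208.7353057861328, 100.7779769897461), 54.67548751831055)
[0.42516331 0.24392077 0.2872936 ] [-87.68781365  23.57318449 -23.54513618]
[[[0.017, 0.036, -0.032], [-0.219, 0.059, -0.059]], [[0.016, 0.04, -0.027], [-0.219, 0.059, -0.059]], [[0.016, 0.043, -0.022], [-0.219, 0.059, -0.059]], [[0.015, 0.045, -0.016], [-0.219, 0.059, -0.059]], [[0.014, 0.047, -0.011], [-0.219, 0.059, -0.059]]]
[[[0.013, 0.049, -0.006], [-0.219, 0.059, -0.059]], [[0.012, 0.05, 0.001], [-0.219, 0.059, -0.059]], [[0.01, 0.049, 0.006], [-0.219, 0.059, -0.059]], [[0.008, 0.049, 0.011], [-0.219, 0.059, -0.059]], [[0.007, 0.047, 0.017], [-0.219, 0.059, -0.059]]]
[[[0.005, 0.045, 0.023], [-0.219, 0.059, -0.059]], [[0.002, 0.043, 0.027], [-0.219, 0.059, -0.059]], [[0.001, 0.039, 0.032], [-0.219, 0.059, -0.059]], [[-0.002, 0.036, 0.036], [-0.219, 0.059, -0.059]]]
[0.57997035 0.32995856 0.29999337] 14
```

move_arm(targets=[[[0.017,0.036,-0.032],[-0.219,0.059,-0.059]],[[0.016,0.04,-0.027],[-0.219,0.059,-0.059]],[[0.016,0.043,-0.022],[-0.219,0.059,-0.059]],[[0.015,0.045,-0.016],[-0.219,0.059,-0.059]],[[0.014,0.047,-0.011],[-0.219,0.059,-0.059]]])

```text
time_s: 15.75
eef_pos: [0.4806, 0.2744, 0.2898]
ee_rot: [0.461, 0.488, -0.3, 0.678]
ft_force: [-0.9, 1.0, -0.4]
opening: 0.453
```

move_arm(targets=[[[0.013,0.049,-0.006],[-0.219,0.059,-0.059]],[[0.012,0.05,0.001],[-0.219,0.059,-0.059]],[[0.01,0.049,0.006],[-0.219,0.059,-0.059]],[[0.008,0.049,0.011],[-0.219,0.059,-0.059]],[[0.007,0.047,0.017],[-0.219,0.059,-0.059]]])

```text
time_s: 16.17
eef_pos: [0.5363, 0.3051, 0.2938]
ee_rot: [0.245, 0.631, -0.172, 0.715]
ft_force: [-0.0, -0.1, 1.2]
opening: 0.455
```

move_arm(targets=[[[0.005,0.045,0.023],[-0.219,0.059,-0.059]],[[0.002,0.043,0.027],[-0.219,0.059,-0.059]],[[0.001,0.039,0.032],[-0.219,0.059,-0.059]],[[-0.002,0.036,0.036],[-0.219,0.059,-0.059]],[[0,0,0],[0,0,0]]])

```text
time_s: 16.58
eef_pos: [0.5817, 0.3303, 0.2952]
ee_rot: [0.055, 0.709, -0.057, 0.701]
ft_force: [1.0, 0.2, -1.0]
opening: 0.453
```

move_arm(targets=[[[0,0,0],[0,0,0]]])

```text
time_s: 16.67
eef_pos: [0.58, 0.3306, 0.2963]
ee_rot: [0.058, 0.707, -0.059, 0.702]
ft_force: [0.0, 1.1, 0.3]
opening: 0.449
```

```bash
python3 - <<'E'
from wv import *
p,r,s=state(); o,M=desk(); t=mat([0,0,-1],M[:,1]); print(p,np.degrees((r.inv()*t).as_rotvec()),s['joint_positions'].round(3))
im,d,P=wrist("w10")
L=(P-o)@M
m=(d>0)&(im.max(-1)<60)&(abs(L[...,1]-.19)<.05)&(L[...,0]>.0)&(L[...,0]<.08)&(P[...,2]>.04)&(P[...,2]<.15)
l=L[m]; print(len(l),l.min(0).round(4),l.max(0).round(4),np.median(l,0).round(4),np.median(P[m],0).round(4))
E
```

```text
[0.58000021 0.33056276 0.29628936] [ 0.11947237 -0.44155961  0.10842691] [ 0.028  0.597 -0.942  1.352  0.471  1.433  0.51 ]Traceback (most recent call last):
  File "<stdin>", line 6, in <module>
    return umr_minimum(a, axis, None, out, keepdims, initial, where)
ValueError: zero-size array to reduction operation minimum which has no identity
```

View pics/w10.png

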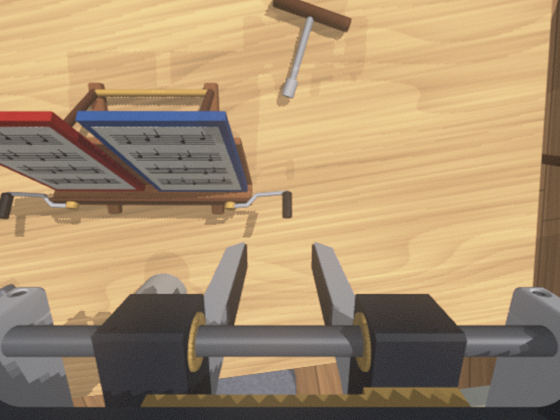

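The wrist view shows the blue knob at pixel (287,205), pivot at (231,205), and the fingertips around columns 238 and 322. I'll localise the knob.

```bash
python3 - <<'E'
from wv import *
o,M=desk()
z=np.load("pics/w10.npz"); im,d,T=z['im'],z['d'],z['T']; P=cl("wrist",im,d,T); L=(P-o)@M
print(im[205,287],d[205,287],P[205,287],L[205,287])
m=(im.max(-1)<75); m[:,:270]=0;m[:,305:]=0;m[:185]=0;m[225:]=0; m&=(P[...,2]>.03)&(d>0)
l=L[m]; print(len(l),l.min(0).round(4),l.max(0).round(4),np.median(l,0).round(4),np.median(P[m],0).round(4),P[m].min(0).round(4),P[m].max(0).round(4))
for q in (np.percentile(l,[3,97],axis=0)): print(q.round(4))
E
```

```text
[98 85 73] 0.3988705 [0.5972773  0.33647964 0.08777126] [0.03787708 0.19469076 0.02751965]Traceback (most recent call last):
  File "<stdin>", line 6, in <module>
    return umr_minimum(a, axis, None, out, keepdims, initial, where)
ValueError: zero-size array to reduction operation minimum which has no identity
```

```bash
python3 - <<'E'
from wv import *
o,M=desk()
z=np.load("pics/w10.npz"); im,d,T=z['im'],z['d'],z['T']; P=cl("wrist",im,d,T); L=(P-o)@M
m=(d>0)&(P[...,2]>.06); m[:,:280]=0;m[:,300:]=0;m[:185]=0;m[225:]=0
m0=(d>0)&(L[...,1]>.186)&(L[...,1]<.215)&(L[...,2]>-.005)&(L[...,2]<.05)&(L[...,0]>.01)&(L[...,0]<.07)
for mm in(m,m0):
    l=L[mm]; print(len(l),l.min(0).round(4),l.max(0).round(4),np.median(l,0).round(4),P[mm].min(0).round(4),P[mm].max(0).round(4))
print(im[190:222:4,275:300:3].max(-1))
E
```

```text
275 [0.0154 0.1852 0.0172] [0.0538 0.2004 0.0299] [0.0366 0.1934 0.0267] [0.5801 0.3272 0.0702] [0.6162 0.3438 0.0971]
271 [0.0157 0.1866 0.0172] [0.0538 0.2004 0.0299] [0.0369 0.1934 0.0268] [0.5802 0.3272 0.071 ] [0.6162 0.3438 0.0971]
[[198 203 211 199 182 223 225 223 222]
 [169 171 142  88  97  89 222 221 219]
 [218 217 203  89  92  92 225 229 231]
 [226 227 210  87  97  96 223 223 221]
 [220 222 206  86 100  97 236 234 231]
 [231 228 216  88  92  95 222 220 220]
 [223 225 215  88 100  93 236 233 231]
 [233 228 226 172 164 184 224 226 228]]
```

```bash
python3 - <<'E'
from h import *
p,r,s=state(); o,M=desk(); t=mat([0,0,-1],M[:,1])
g=dp(.040,.1945,.0205)-[0,0,.013]; print(g)
a,p1,r1=rowsfrom(p,r,g,t,n=6); show(a); print(p1)
E
```

```text
[0.60251873 0.33539871 0.06975352]
[[[0.152, 0.006, 0.015], [0.001, -0.002, 0.001]], [[0.151, 0.006, 0.016], [0.001, -0.002, 0.001]], [[0.152, 0.006, 0.015], [0.001, -0.002, 0.001]], [[0.151, 0.006, 0.015], [0.001, -0.002, 0.001]], [[0.152, 0.006, 0.015], [0.001, -0.002, 0.001]]]
[[[0.152, 0.005, 0.015], [0.001, -0.002, 0.001]]]
[0.60259308 0.33532218 0.06967713]
```

move_arm(targets=[[[0.152,0.006,0.015],[0,-0.002,0]],[[0.152,0.006,0.015],[0,-0.002,0]],[[0.152,0.006,0.015],[0,-0.002,0]],[[0.1,0.006,0.015],[0,-0.002,0]],[[0,0,0],[0,0,0]]])

```text
time_s: 17.13
eef_pos: [0.5935, 0.3314, 0.155]
ee_rot: [0.057, 0.706, -0.061, 0.703]
ft_force: [-0.2, -0.1, -0.7]
opening: 0.447
```

```bash
python3 - <<'E'
from wv import *
p,r,s=state(); o,M=desk(); t=mat([0,0,-1],M[:,1])
im,d,P=wrist("w11")
g=dp(.040,.1945,.0205)-[0,0,.013]
print(p, np.degrees((r.inv()*t).as_rotvec())); show(rowsfrom(p,r,g,t,n=3)[0])
L=(P-o)@M
m0=(d>0)&(L[...,1]>.18)&(L[...,1]<.215)&(L[...,2]>-.005)&(L[...,2]<.05)&(L[...,0]>.01)&(L[...,0]<.07)
l=L[m0]; print(len(l),l.min(0).round(4),l.max(0).round(4),np.median(l,0).round(4))
E
```

```text
[0.59348242 0.33137568 0.15499593] [ 0.07541498 -0.23747271  0.32134695]
[[[0.114, 0.008, 0.011], [0.001, -0.003, 0.004]], [[0.113, 0.008, 0.012], [0.001, -0.003, 0.004]], [[0.114, 0.007, 0.011], [0.001, -0.003, 0.004]]]
680 [0.015  0.1803 0.0168] [0.0537 0.2005 0.0297] [0.0347 0.1931 0.0269]
```

View pics/w11.png

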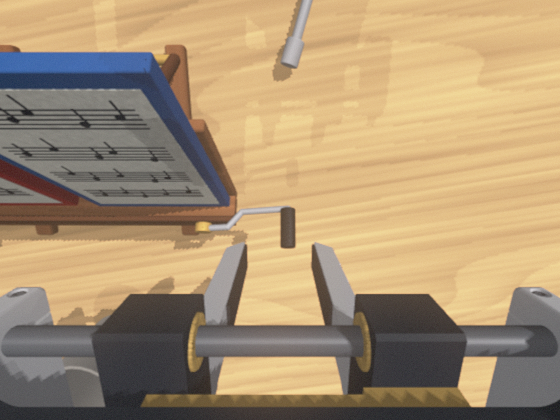

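move_arm(targets=[[[0.114,0.008,0.011],[0,-0.003,0.004]],[[0.113,0.007,0.012],[0,-0.003,0.004]],[[0.114,0.007,0.011],[0,-0.003,0.004]],[[0,0,0],[0,0,0]],[[0,0,0],[0,0,0]]])

```text
time_s: 17.6
eef_pos: [0.6046, 0.3381, 0.077]
ee_rot: [0.06, 0.703, -0.057, 0.707]
ft_force: [0.6, -0.1, 0.7]
opening: 0.45
```

```bash
python3 - <<'E'
from wv import *
p,r,s=state(); o,M=desk(); 
im,d,P=wrist("w12")
print(p,s['ft_force'],M.T@(p+[0,0,.013]-o))
E
```

```text
[0.60458405 0.33808824 0.0769782 ] [ 0.6155559  -0.07958577  0.6906078 ] [0.04498703 0.19749657 0.02596308]
```

View pics/w12.png

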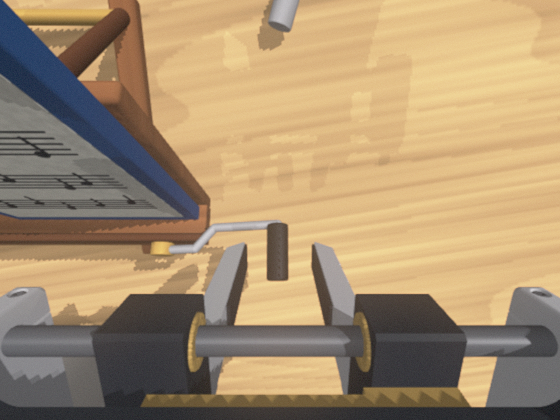

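The knob at (278,222–280) is centred between the fingertips (columns 240 and 320). I'll go a little lower, then grip.

move_arm(targets=[[[0.03,-0.008,-0.012],[0,0,0]],[[0,0,0],[0,0,0]]])

```text
time_s: 17.82
eef_pos: [0.6012, 0.3364, 0.0689]
ee_rot: [0.06, 0.702, -0.056, 0.707]
ft_force: [-0.2, -0.6, -1.4]
opening: 0.448
```

move_arm(targets=[[[0,0,0],[0,0,0]],[[0,0,0],[0,0,0]],[[0,0,0],[0,0,0]],[[0,0,0],[0,0,0]],[[0,0,0],[0,0,0]]], fingers=1)

```text
time_s: 18.23
eef_pos: [0.6015, 0.3373, 0.0683]
ee_rot: [0.06, 0.703, -0.056, 0.707]
ft_force: [-1.5, -3.0, -1.4]
opening: 0.137
```

```bash
python3 - <<'E'
from wv import *
p,r,s=state(); o,M=desk(); 
print(p,s['ft_force'],s['opening'],M.T@(p+[0,0,.013]-o))
E
```

```text
[0.60152891 0.33732362 0.06827795] [-1.46888663 -2.97976898 -1.39899979] 0.1374853318578254 [0.03813875 0.19623266 0.01987076]
```

```bash
cat > arc.py <<'E'
from h import *
import sys
th0,th1,n,s=float(sys.argv[1]),float(sys.argv[2]),int(sys.argv[3]),float(sys.argv[4])
p,r,st=state(); o,M=desk()
th=np.linspace(th0,th1,n+1); pts=.085*np.stack([0*th,s*np.cos(th),np.sin(th)],1)
D=(pts-pts[0])@M.T; q=r.inv().apply(D)/.25; q=np.round(q,3); dd=np.diff(q,axis=0)
show([[[float(round(v,3))+0. for v in x],[0,0,0]] for x in dd])
E
python3 arc.py .26 1.5 12 1
```

```text
[[[-0.029, -0.011, -0.017], [0, 0, 0]], [[-0.028, -0.013, -0.016], [0, 0, 0]], [[-0.027, -0.018, -0.015], [0, 0, 0]], [[-0.025, -0.02, -0.014], [0, 0, 0]], [[-0.023, -0.023, -0.013], [0, 0, 0]]]
[[[-0.02, -0.026, -0.012], [0, 0, 0]], [[-0.019, -0.028, -0.01], [0, 0, 0]], [[-0.016, -0.03, -0.009], [0, 0, 0]], [[-0.013, -0.031, -0.008], [0, 0, 0]], [[-0.01, -0.034, -0.006], [0, 0, 0]]]
[[[-0.007, -0.034, -0.004], [0, 0, 0]], [[-0.004, -0.035, -0.002], [0, 0, 0]]]
```

move_arm(targets=[[[-0.029,-0.011,-0.017],[0,0,0]],[[-0.028,-0.013,-0.016],[0,0,0]],[[-0.027,-0.018,-0.015],[0,0,0]],[[-0.025,-0.02,-0.014],[0,0,0]],[[-0.023,-0.023,-0.013],[0,0,0]]])

```text
time_s: 18.65
eef_pos: [0.579, 0.3205, 0.1019]
ee_rot: [0.061, 0.703, -0.055, 0.707]
ft_force: [0.5, 8.5, 3.5]
opening: 0.136
```

```bash
python3 - <<'E'
from wv import *
p,r,s=state(); o,M=desk(); im,d,P=wrist("w13")
print(p,s['ft_force'],s['opening'],M.T@(p+[0,0,.013]-o),s['joint_positions'].round(3))
E
```

```text
[0.57895896 0.32053402 0.10185098] [0.47402688 8.52558733 3.52498501] 0.13622354754770302 [0.03808076 0.17591082 0.05867103] [ 0.019  0.743 -0.853  1.588  0.612  1.085  0.415]
```

View pics/w13.png

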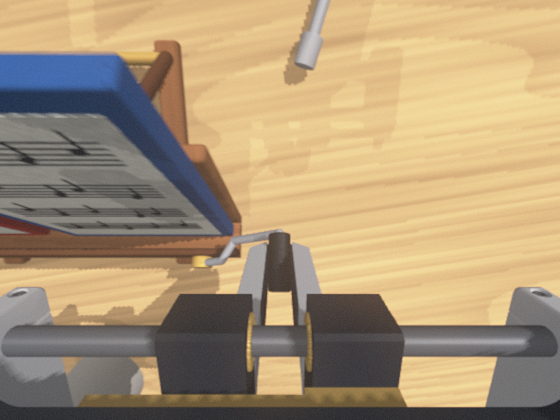

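The wire is swinging up with the knob still gripped at (280,260). The angle is about 0.78 rad, as planned. Continuing the arc.

move_arm(targets=[[[-0.02,-0.026,-0.012],[0,0,0]],[[-0.019,-0.028,-0.01],[0,0,0]],[[-0.016,-0.03,-0.009],[0,0,0]],[[-0.013,-0.031,-0.008],[0,0,0]],[[-0.01,-0.034,-0.006],[0,0,0]]])

```text
time_s: 19.12
eef_pos: [0.5615, 0.2862, 0.1217]
ee_rot: [0.061, 0.702, -0.054, 0.707]
ft_force: [-1.7, 6.6, 6.6]
opening: 0.14
```

move_arm(targets=[[[-0.007,-0.034,-0.004],[0,0,0]],[[-0.004,-0.035,-0.002],[0,0,0]],[[0,0,0],[0,0,0]]])

```text
time_s: 19.37
eef_pos: [0.5571, 0.2669, 0.1238]
ee_rot: [0.06, 0.703, -0.056, 0.707]
ft_force: [-7.4, 1.8, 11.9]
opening: 0.139
```

```bash
python3 - <<'E'
from wv import *
p,r,s=state(); o,M=desk(); im,d,P=wrist("w14")
k=M.T@(p+[0,0,.013]-o)
print(p,s['ft_force'],s['opening'],k,np.arctan2(k[2]+.001,k[1]-.115))
E
python3 meas.py blue,red s14
```

```text
[0.5571165  0.26693393 0.12382597] [-7.38400985  1.7791984  11.92358344] 0.13890631298084768 [0.03816681 0.11941651 0.08399588] 1.5188815426511155
red face x 0.0114 normal [1.     0.0018 0.0034]
[ 0.0014 -0.1431  0.0063] [ 0.0164 -0.0102  0.1817] ((-76.69842529296875, 93.9928207397461), (175.2969512939453, 132.8844451904297), 89.94949340820312)
blue face x 0.0118 normal [ 0.9991 -0.0398  0.0108]
[0.0006 0.0069 0.0083] [0.0183 0.0687 0.1817] ((14.379389762878418, 103.35739135742188), (182.55416870117188, 54.585693359375), 71.86589050292969)
```

View pics/w14.png

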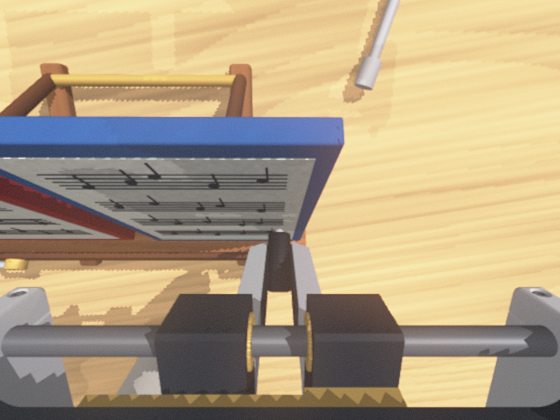

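View pics/s14.png

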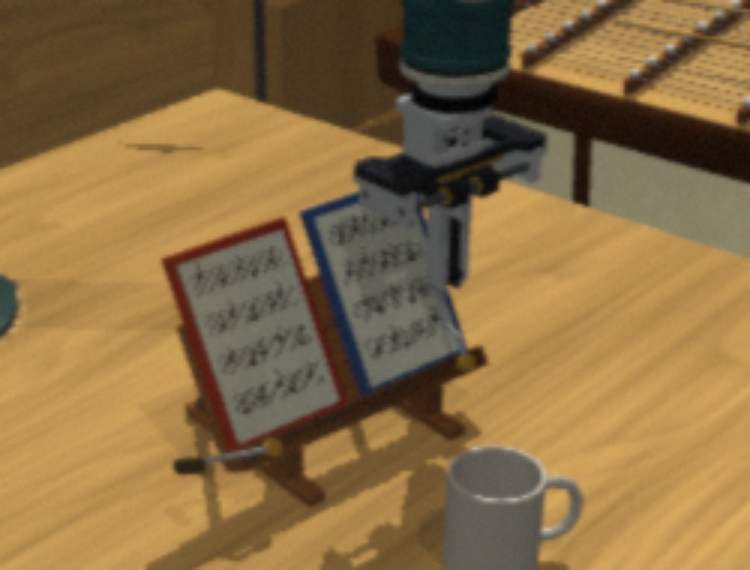

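move_arm(targets=[[[0,-0.012,0],[0,0,0]],[[0,0,0],[0,0,0]]])

```text
time_s: 19.63
eef_pos: [0.5568, 0.265, 0.1238]
ee_rot: [0.06, 0.703, -0.055, 0.707]
ft_force: [-6.3, 2.4, 13.4]
opening: 0.138
```

```bash
python3 - <<'E'
from wv import *
p,r,s=state(); o,M=desk()
k=M.T@(p+[0,0,.013]-o)
print(p,s['ft_force'],s['opening'],k,np.arctan2(k[2]+.001,k[1]-.115))
E
```

```text
[0.55676159 0.26503244 0.12375534] [-6.31322371  2.43621715 13.40860522] 0.13835059081384243 [0.03810336 0.11748245 0.08395096] 1.5415824945862358
```

move_arm(targets=[[[0,0,0],[0,0,0]],[[0,0,0],[0,0,0]],[[0,0,0],[0,0,0]]], fingers=0.55)

```text
time_s: 19.88
eef_pos: [0.5571, 0.2635, 0.1225]
ee_rot: [0.06, 0.703, -0.057, 0.707]
ft_force: [-0.9, 0.2, 0.5]
opening: 0.319
```

move_arm(targets=[[[-0.06,0,0],[0,0,0]],[[-0.12,0,0.02],[0,0,0]],[[-0.14,0,0.02],[0,0,0]],[[-0.14,0,0.02],[0,0,0]],[[-0.14,0,0.02],[0,0,0]]])

```text
time_s: 20.3
eef_pos: [0.5757, 0.2597, 0.2755]
ee_rot: [0.06, 0.703, -0.056, 0.707]
ft_force: [0.2, 0.0, -0.0]
opening: 0.45
```

```bash
python3 - <<'E'
from wv import *
p,r,s=state(); o,M=desk(); im,d,P=wrist("w15")
print(p,s['ft_force'],s['joint_positions'].round(3))
t=mat([0,0,-1],M[:,1])
g=dp(.040,-.199,.012)+[0,0,.22]; print(g)
show(rowsfrom(p,r,g,t)[0])
E
python3 meas.py blue,red s15
```

```text
[0.57571535 0.25971969 0.27545695] [ 0.24509357  0.03862545 -0.01784284] [ 0.193  0.538 -0.973  1.494  0.45   1.34   0.593]
[ 0.54101787 -0.05328877  0.2953923 ]
[[[-0.011, -0.157, 0.008], [0.001, 0.001, -0.001]], [[-0.011, -0.157, 0.009], [0.001, 0.001, -0.001]], [[-0.01, -0.158, 0.009], [0.001, 0.001, -0.001]], [[-0.011, -0.157, 0.008], [0.001, 0.001, -0.001]], [[-0.01, -0.157, 0.009], [0.001, 0.001, -0.001]]]
[[[-0.011, -0.157, 0.009], [0.001, 0.001, -0.001]], [[-0.01, -0.157, 0.009], [0.001, 0.001, -0.001]], [[-0.01, -0.157, 0.009], [0.001, 0.001, -0.001]]]
red face x 0.0114 normal [1.e+00 5.e-04 6.e-03]
[ 0.0019 -0.1429  0.0061] [ 0.0186 -0.0111  0.183 ] ((-78.62275695800781, 93.64435577392578), (130.73239135742188, 177.1992950439453), 1.5145680904388428)
blue face x 0.0118 normal [ 0.999  -0.0396  0.0205]
[0.0021 0.0061 0.0082] [0.0178 0.1296 0.1815] ((30.493789672851562, 121.80309295654297), (208.03282165527344, 99.44467163085938), 55.119319915771484)
```

View pics/w15.png

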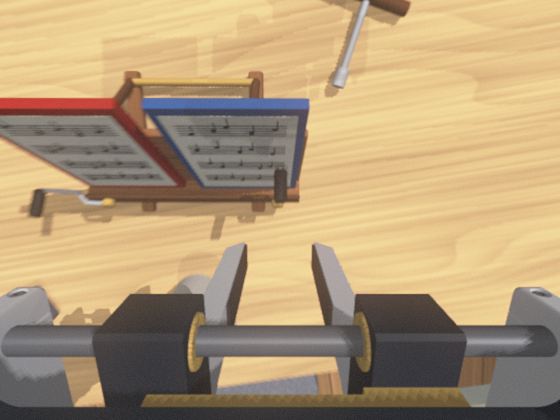

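View pics/s15.png

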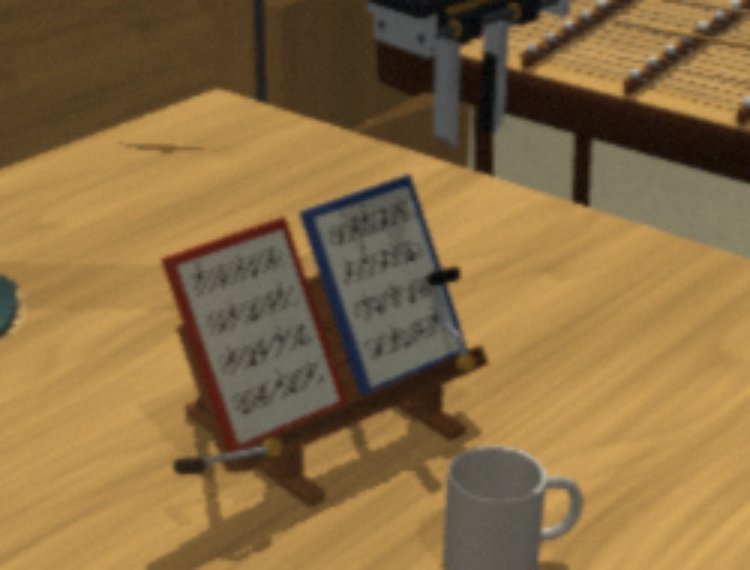

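The blue holder is upright, knob at (281,185) in front of the board. Now to the red knob.

move_arm(targets=[[[-0.011,-0.157,0.008],[0,0,0]],[[-0.011,-0.157,0.009],[0,0,0]],[[-0.01,-0.157,0.009],[0,0,0]],[[-0.011,-0.157,0.008],[0,0,0]],[[-0.01,-0.157,0.009],[0,0,0]]])

```text
time_s: 20.82
eef_pos: [0.5536, 0.0628, 0.2857]
ee_rot: [0.06, 0.703, -0.056, 0.707]
ft_force: [1.1, 1.1, 0.3]
opening: 0.451
```

move_arm(targets=[[[-0.011,-0.157,0.009],[0,0,0]],[[-0.01,-0.157,0.009],[0,0,0]],[[-0.01,-0.157,0.009],[0,0,0]],[[0,0,0],[0,0,0]],[[0,0,0],[0,0,0]]])

```text
time_s: 21.23
eef_pos: [0.5414, -0.0553, 0.2926]
ee_rot: [0.061, 0.703, -0.058, 0.707]
ft_force: [-0.0, 0.6, 0.2]
opening: 0.451
```

```bash
python3 - <<'E'
from wv import *
p,r,s=state(); o,M=desk(); im,d,P=wrist("w16")
t=mat([0,0,-1],M[:,1]); print(p,np.degrees((r.inv()*t).as_rotvec()),s['joint_positions'].round(3))
L=(P-o)@M
m0=(d>0)&(L[...,1]<-.18)&(L[...,1]>-.215)&(L[...,2]>-.005)&(L[...,2]<.05)&(L[...,0]>.01)&(L[...,0]<.07)&(im.max(-1)<130)
l=L[m0]; print(len(l),l.min(0).round(4),l.max(0).round(4),np.median(l,0).round(4),np.percentile(l,[4,96],axis=0).round(4))
E
```

```text
[ 0.54137607 -0.05528148  0.29263231] [-0.05275308  0.29053311 -0.27176558] [ 0.865  0.337 -1.017  1.685  0.295  1.28   1.191]
235 [ 0.0172 -0.2071  0.0134] [ 0.0543 -0.1947  0.0216] [ 0.0375 -0.2017  0.0195] [[ 0.0198 -0.2071  0.0154]
 [ 0.0538 -0.1962  0.0212]]
```

View pics/w16.png

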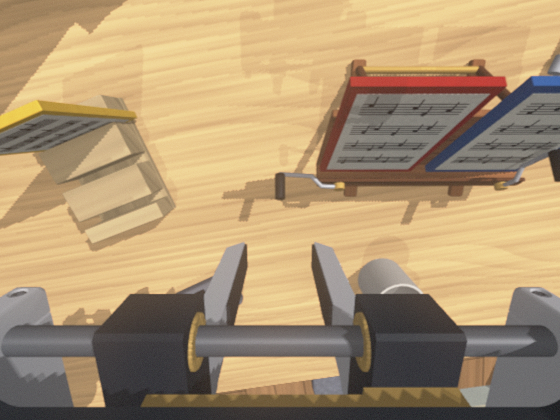

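The red knob is at (281,186), between the finger columns. The gap around it is clear and the mug is at (385,270). Descending.

```bash
python3 - <<'E'
from h import *
p,r,s=state(); o,M=desk(); t=mat([0,0,-1],M[:,1])
g=dp(.039,-.2,.0125)-[0,0,.013]; print(g)
a,p1,r1=rowsfrom(p,r,g,t,n=7); show(a); print(p1)
E
```

```text
[ 0.53975056 -0.05408843  0.06232532]
[[[0.132, -0.001, -0.002], [0.001, 0.001, -0.001]], [[0.131, -0.002, -0.001], [0.001, 0.001, -0.001]], [[0.132, -0.001, -0.002], [0.001, 0.001, -0.001]], [[0.131, -0.001, -0.001], [0.001, 0.001, -0.001]], [[0.132, -0.001, -0.001], [0.001, 0.001, -0.001]]]
[[[0.132, -0.001, -0.002], [0.001, 0.001, -0.001]], [[0.131, -0.001, -0.001], [0.001, 0.001, -0.001]]]
[ 0.53972264 -0.05412258  0.06236713]
```

move_arm(targets=[[[0.132,-0.001,-0.002],[0,0.001,-0.001]],[[0.132,-0.001,-0.001],[0,0.001,-0.001]],[[0.132,-0.001,-0.002],[0,0.001,-0.001]],[[0.132,-0.001,-0.001],[0,0.001,-0.001]],[[0.132,-0.001,-0.001],[0,0.001,-0.001]]])

```text
time_s: 21.7
eef_pos: [0.5405, -0.0513, 0.1261]
ee_rot: [0.058, 0.704, -0.056, 0.706]
ft_force: [1.0, -0.6, -0.7]
opening: 0.449
```

```bash
python3 - <<'E'
from wv import *
p,r,s=state(); o,M=desk(); im,d,P=wrist("w17"); t=mat([0,0,-1],M[:,1])
g=dp(.039,-.2,.0125)-[0,0,.013]; print(p)
a,p1,r1=rowsfrom(p,r,g,t,n=2); show(a); print(p1)
E
```

```text
[ 0.54052828 -0.05133364  0.12605054]
[[[0.127, -0.006, -0.001], [0.006, 0.003, -0.003]], [[0.128, -0.006, -0.001], [0.006, 0.003, -0.003]]]
[ 0.5397058  -0.05407941  0.06229246]
```

View pics/w17.png

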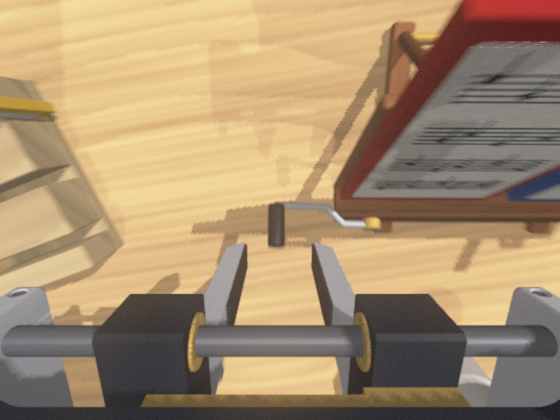

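The knob at (276,205–246) is between the fingers. Going down, then gripping.

move_arm(targets=[[[0.12,-0.006,-0.001],[0.005,0.003,-0.003]],[[0.12,-0.006,-0.001],[0.005,0.003,-0.003]],[[0,0,0],[0,0,0]],[[0,0,0],[0,0,0]]])

```text
time_s: 22.08
eef_pos: [0.5396, -0.0547, 0.0678]
ee_rot: [0.059, 0.705, -0.059, 0.704]
ft_force: [0.1, -0.5, 0.8]
opening: 0.451
```

```bash
python3 - <<'E'
from wv import *
p,r,s=state(); o,M=desk(); im,d,P=wrist("w18")
print(p,s['ft_force'],M.T@(p+[0,0,.013]-o))
E
```

```text
[ 0.53962653 -0.0546578   0.06780724] [ 0.10621555 -0.54008037  0.79839719] [ 0.04171737 -0.20058209  0.0172611 ]
```

View pics/w18.png

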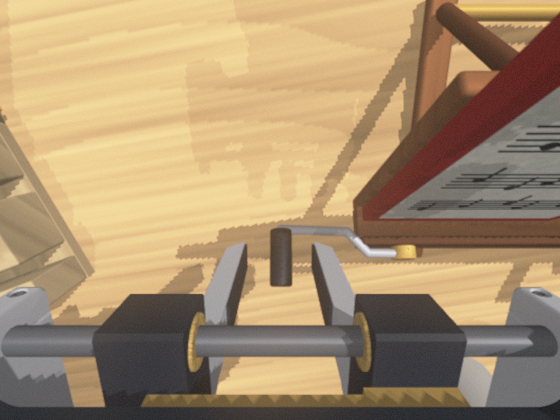

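move_arm(targets=[[[0.022,0.003,-0.004],[0,0,0]],[[0,0,0],[0,0,0]]])

```text
time_s: 22.3
eef_pos: [0.5393, -0.055, 0.0626]
ee_rot: [0.06, 0.704, -0.06, 0.705]
ft_force: [0.4, 0.1, -0.7]
opening: 0.447
```

move_arm(targets=[[[0,0,0],[0,0,0]],[[0,0,0],[0,0,0]],[[0,0,0],[0,0,0]],[[0,0,0],[0,0,0]],[[0,0,0],[0,0,0]]], fingers=1)

```text
time_s: 22.72
eef_pos: [0.5392, -0.0536, 0.0618]
ee_rot: [0.06, 0.704, -0.059, 0.705]
ft_force: [1.0, 2.5, -1.4]
opening: 0.14
```

```bash
python3 - <<'E'
from wv import *
p,r,s=state(); o,M=desk()
k=M.T@(p+[0,0,.013]-o); print(p,s['ft_force'],s['opening'],k,np.arctan2(k[2]+.001,-k[1]-.115))
E
python3 arc.py .165 1.52 13 -1
```

```text
[ 0.53916232 -0.05355759  0.061783  ] [ 0.98714727  2.54951549 -1.39016815] 0.1399187141284959 [ 0.03814981 -0.19957481  0.01236464] 0.15672555248265746
[[[-0.03, 0.008, -0.017], [0, 0, 0]], [[-0.029, 0.011, -0.017], [0, 0, 0]], [[-0.028, 0.015, -0.016], [0, 0, 0]], [[-0.026, 0.018, -0.016], [0, 0, 0]], [[-0.025, 0.021, -0.014], [0, 0, 0]]]
[[[-0.023, 0.023, -0.013], [0, 0, 0]], [[-0.02, 0.027, -0.012], [0, 0, 0]], [[-0.018, 0.029, -0.01], [0, 0, 0]], [[-0.015, 0.03, -0.009], [0, 0, 0]], [[-0.012, 0.033, -0.007], [0, 0, 0]]]
[[[-0.01, 0.034, -0.006], [0, 0, 0]], [[-0.006, 0.034, -0.003], [0, 0, 0]], [[-0.003, 0.036, -0.002], [0, 0, 0]]]
```

move_arm(targets=[[[-0.03,0.008,-0.017],[0,0,0]],[[-0.029,0.011,-0.017],[0,0,0]],[[-0.028,0.015,-0.016],[0,0,0]],[[-0.026,0.018,-0.016],[0,0,0]],[[-0.025,0.021,-0.014],[0,0,0]]])

```text
time_s: 23.13
eef_pos: [0.5227, -0.0312, 0.0963]
ee_rot: [0.06, 0.704, -0.058, 0.705]
ft_force: [10.1, 15.5, -17.4]
opening: 0.138
```

```bash
python3 - <<'E'
from wv import *
p,r,s=state(); o,M=desk()
k=M.T@(p+[0,0,.013]-o); print(p,s['ft_force'],s['opening'],k,np.arctan2(k[2]+.001,-k[1]-.115),s['joint_positions'].round(3))
E
```

```text
[ 0.52266875 -0.03120199  0.0963371 ] [ 10.08566425  15.46216067 -17.39414176] 0.13757972681141975 [ 0.0381114  -0.18028638  0.05228646] 0.684538629784497 [ 0.708  0.529 -0.887  1.94   0.513  0.914  0.966]
```

```bash
python3 - <<'E'
from wv import *
im,d,P=wrist("w19")
E
```

```text
(no output)
```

View pics/w19.png

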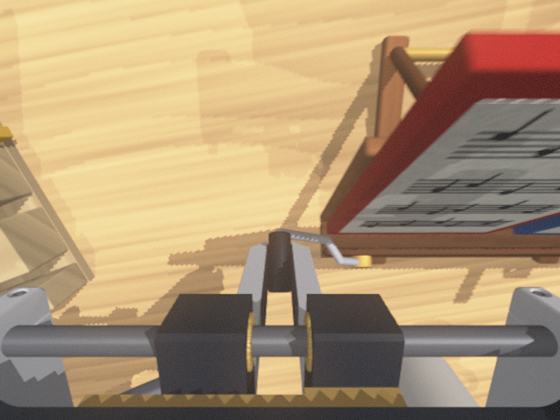

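The knob is still held, at (280,262), but the force has built up to about 25 N. I'll open briefly to relieve it and then regrip.

move_arm(targets=[[[0,0,0],[0,0,0]],[[0,0,0],[0,0,0]]], fingers=0.75)

```text
time_s: 23.35
eef_pos: [0.5222, -0.0337, 0.0961]
ee_rot: [0.06, 0.705, -0.06, 0.704]
ft_force: [-0.1, -0.8, -0.4]
opening: 0.233
```

move_arm(targets=[[[0,0,0],[0,0,0]],[[0,0,0],[0,0,0]],[[0,0,0],[0,0,0]]], fingers=1)

```text
time_s: 23.6
eef_pos: [0.5222, -0.0336, 0.096]
ee_rot: [0.06, 0.705, -0.06, 0.704]
ft_force: [0.4, 3.1, -1.2]
opening: 0.142
```

```bash
python3 - <<'E'
from wv import *
p,r,s=state(); o,M=desk()
k=M.T@(p+[0,0,.013]-o); print(p,s['ft_force'],s['opening'],k,np.arctan2(k[2]+.001,-k[1]-.115))
E
```

```text
[ 0.52219097 -0.03363696  0.09596491] [ 0.44363288  3.12655324 -1.18455029] 0.1418467713113843 [ 0.03786937 -0.18276694  0.05199642] 0.6636930332014136
```

Relieved. Continuing the arc.

move_arm(targets=[[[-0.023,0.023,-0.013],[0,0,0]],[[-0.02,0.027,-0.012],[0,0,0]],[[-0.018,0.029,-0.01],[0,0,0]],[[-0.015,0.03,-0.009],[0,0,0]],[[-0.012,0.033,-0.007],[0,0,0]]])

```text
time_s: 24.02
eef_pos: [0.515, 0.002, 0.1188]
ee_rot: [0.059, 0.705, -0.062, 0.704]
ft_force: [-4.4, -7.1, 6.4]
opening: 0.138
```

```bash
python3 - <<'E'
from wv import *
p,r,s=state(); o,M=desk()
k=M.T@(p+[0,0,.013]-o); print(p,s['ft_force'],s['opening'],k,np.arctan2(k[2]+.001,-k[1]-.115),s['joint_positions'].round(3))
E
```

```text
[0.51499897 0.00198593 0.11879122] [-4.36206573 -7.14096555  6.41097658] 0.13847832409046001 [ 0.03799129 -0.14884459  0.07828358] 1.1673341904195929 [ 0.673  0.485 -0.918  1.942  0.477  0.95   0.921]
```

```bash
python3 arc.py 1.17 1.55 4 -1
```

```text
[[[-0.01, 0.03, -0.006], [0, 0, 0]], [[-0.007, 0.031, -0.004], [0, 0, 0]], [[-0.005, 0.032, -0.003], [0, 0, 0]], [[-0.002, 0.032, -0.001], [0, 0, 0]]]
```

move_arm(targets=[[[-0.01,0.03,-0.006],[0,0,0]],[[-0.007,0.031,-0.004],[0,0,0]],[[-0.005,0.032,-0.003],[0,0,0]],[[-0.002,0.032,-0.001],[0,0,0]],[[0,0,0],[0,0,0]]])

```text
time_s: 24.43
eef_pos: [0.5175, 0.0351, 0.1244]
ee_rot: [0.059, 0.705, -0.06, 0.704]
ft_force: [-4.5, -3.9, 14.2]
opening: 0.141
```

```bash
python3 - <<'E'
from wv import *
p,r,s=state(); o,M=desk(); wrist("w20")
k=M.T@(p+[0,0,.013]-o); print(p,s['ft_force'],s['opening'],k,np.arctan2(k[2]+.001,-k[1]-.115),s['joint_positions'].round(3))
E
```

```text
[0.51746744 0.03514219 0.1244327 ] [-4.46967474 -3.878607   14.19915707] 0.14113964644754387 [ 0.03812623 -0.11574153  0.0847199 ] 1.5621459744759414 [ 0.614  0.485 -0.926  1.929  0.473  0.963  0.864]
```

View pics/w20.png

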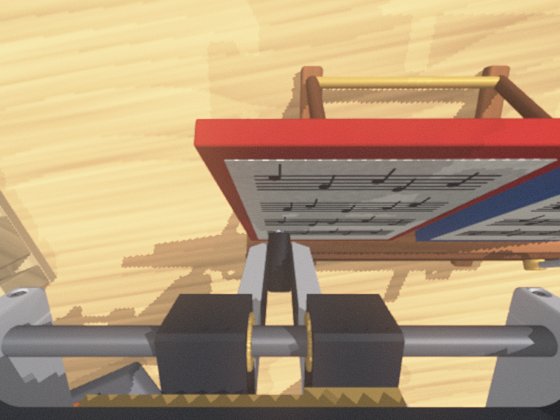

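The red holder is upright, at about 1.56 rad by the tool position. Releasing and retracting straight up.

move_arm(targets=[[[0,0,0],[0,0,0]],[[0,0,0],[0,0,0]],[[0,0,0],[0,0,0]]], fingers=0.55)

```text
time_s: 24.73
eef_pos: [0.5174, 0.0352, 0.124]
ee_rot: [0.06, 0.705, -0.06, 0.704]
ft_force: [0.6, -0.4, 0.1]
opening: 0.32
```

move_arm(targets=[[[-0.06,0,0],[0,0,0]],[[-0.12,0,0.02],[0,0,0]],[[-0.14,0,0.02],[0,0,0]],[[-0.14,0,0.02],[0,0,0]],[[-0.14,0,0.02],[0,0,0]]])

```text
time_s: 25.15
eef_pos: [0.5371, 0.0317, 0.2756]
ee_rot: [0.06, 0.705, -0.06, 0.704]
ft_force: [0.5, -0.5, -0.1]
opening: 0.449
```

move_arm(targets=[[[-0.1,0,0],[0,0,0]],[[0,0,0],[0,0,0]],[[0,0,0],[0,0,0]]])

```text
time_s: 25.4
eef_pos: [0.5377, 0.0316, 0.2999]
ee_rot: [0.06, 0.704, -0.06, 0.705]
ft_force: [-0.5, -0.3, -1.1]
opening: 0.45
```

```bash
python3 meas.py blue,red s20; python3 - <<'E'
from wv import *
o,M=desk(); im,d,P=wrist("w21"); p,r,s=state(); print(p,s['ft_force'])
im2,d2=grab_frame("top"); cv2.imwrite("pics/t21.png",im2[:,:,::-1]); 
z=np.load("pics/s20.npz"); 
for nm,I,D,Q in(("wrist",im,d,P),("top",im2,d2,cl("top",im2,d2)),("scene",z['im'],z['d'],cl("scene",z['im'],z['d']))):
    L=(Q-o)@M
    for sg in(-1,1):
        m=(D>0)&(abs(L[...,1]-sg*.115)<.03)&(L[...,0]>.028)&(L[...,0]<.06)&(L[...,2]>.06)&(L[...,2]<.11); l=L[m]
        if len(l)>5: print(nm,sg,len(l),np.percentile(l,[3,50,97],axis=0).round(4).tolist())
z0=np.load("pics/top0.npz"); diff=cv2.absdiff(z0['im'],im2).max(-1)
cv2.imwrite("pics/diff.png",diff)
E
```

```text
red face x 0.0115 normal [0.9989 0.0432 0.0163]
[ 0.0012 -0.1434  0.0066] [ 0.0161 -0.0106  0.1814] ((-77.29167175292969, 93.7801513671875), (132.20277404785156, 174.8155059814453), 0.4170488715171814)
blue face x 0.012 normal [ 0.9986 -0.0468  0.024 ]
[0.0013 0.0074 0.008 ] [0.0154 0.1333 0.1817] ((31.41867446899414, 121.90007781982422), (208.3098602294922, 102.4778823852539), 54.2982177734375)
[0.53685542 0.03130899 0.2981756 ] [-0.34602672 -0.38846939 -0.6764788 ]
wrist -1 284 [[0.0287, -0.1249, 0.0827], [0.0423, -0.1179, 0.0892], [0.0538, -0.1121, 0.0912]]
wrist 1 334 [[0.029, 0.108, 0.0813], [0.0423, 0.1114, 0.0889], [0.0536, 0.1192, 0.0914]]
top 1 44 [[0.0292, 0.1121, 0.0825], [0.0434, 0.1171, 0.0884], [0.055, 0.1231, 0.0929]]
scene -1 47 [[0.0292, -0.1219, 0.0784], [0.0498, -0.1174, 0.0846], [0.0584, -0.1087, 0.0904]]
scene 1 42 [[0.0329, 0.1105, 0.0781], [0.0488, 0.1141, 0.0846], [0.0579, 0.1244, 0.0906]]
```

View pics/w21.png

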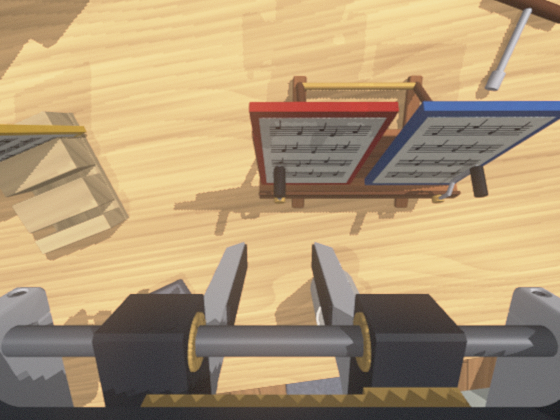

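View pics/s20.png

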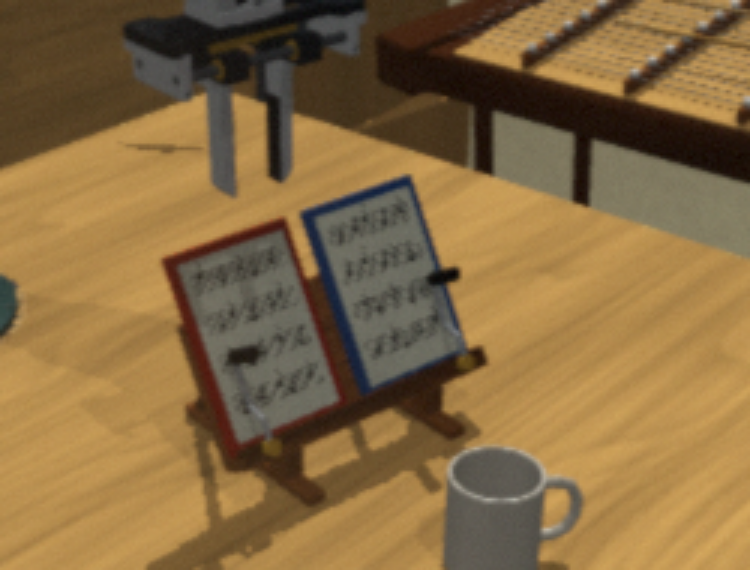

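View pics/t21.png

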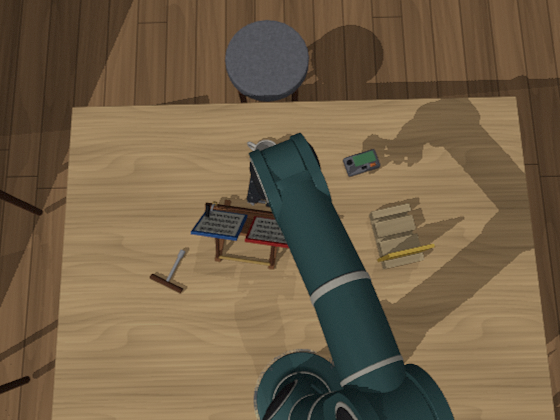

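Both knobs sit at |desk y|≈114–118 mm; upright is 115 and the limit is about 125. Last check: refit the board planes without the holder wires, and compare the bystanders with the start picture.

```bash
python3 - <<'E'
from wv import *
o,M=desk(); z=np.load("pics/s20.npz"); im,d=z['im'],z['d']; L=(cl("scene",im,d)-o)@M
for s in(-1,1):
    m=(d>0)&(L[...,0]>.004)&(L[...,0]<.02)&(s*L[...,1]>.02)&(s*L[...,1]<.1)&(L[...,2]>.03)&(L[...,2]<.17); X=L[m]
    for _ in range(3):
        mu=X.mean(0); n=np.linalg.svd(X-mu,full_matrices=False)[2][2]; n*=np.sign(n[0]); e=(X-mu)@n; X=X[abs(e)<.003]
    print(s,len(X),mu.round(4),n.round(4))
z0=np.load("pics/scene0.npz"); D=cv2.absdiff(z0['im'],im).max(-1)
for nm,(a,b,c,e) in dict(mug=(215,268,335,388),metro=(290,340,233,288)).items(): print(nm,'changed px',(D[a:b,c:e]>60).sum())
t0=np.load("pics/top0.npz")['im']; t1=cv2.imread("pics/t21.png")[:,:,::-1]; D=cv2.absdiff(t0,np.ascontiguousarray(t1)).max(-1)
for nm,(a,b,c,e) in dict(wrench=(245,297,145,192),metro=(145,180,340,385),yel=(243,262,380,435)).items(): print(nm,'changed px',(D[a:b,c:e]>60).sum())
E
```

```text
-1 1079 [ 0.0112 -0.0594  0.1016] [ 1.0e+00 -5.0e-04  1.4e-03]
1 927 [0.0113 0.0588 0.1011] [ 0.9999 -0.0015  0.0111]
mug changed px 10
metro changed px 95
wrench changed px 0
metro changed px 0
yel changed px 0
```

```bash
python3 -c "
from rig import *
print(read_state()['time_s']); print(finish_job())"
```

```text
25.55
the job is handed in; nothing more can be done
None
```

The job is handed in at 25.6 s of the 72 s allowed. The red and blue boards are on the ledge, backs flat to the desk and music outward, and both page holders are upright. `finish_job` gives no verdict.

**Boards:** both are released. Red's middle is at desk y ≈ -77 mm and blue's at about +70 mm. Their faces read about 11 mm out, within the 7.5–14.5 mm limits. Plane fits give at most 0.011 rad out of flat.

**Holders:** the knobs sit at |desk y| ≈ 114–118 mm, which I make about 1.53 rad or more. During the red swing the force reached about 25 N, so I opened the gripper, regripped and finished the arc.

**Bystanders:** in the top view the wrench, metronome and yellow board show no changed pixels. I had only the scene view for the mug, and it is nearly unchanged (10 pixels).

**Readings that disagreed:**
- In the scene view about 95 pixels changed around the metronome. I took this for the arm's shadow because the top view shows no change there.
- The first plane fits after the holders went up read up to about 0.05 rad, because the wires were in the fitted area. Leaving the wires out gave the figure above.

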